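# Pack two printing stones evenly in a light tray and cover it

## Robot

A 6-joint arm with a two-finger parallel gripper is mounted at the origin on the work surface. World frame = base frame: x ahead of the robot, y to its left, z up, the work surface at z = 0. Lengths are in m, angles in rad, forces in N, time in s.
With the tool pointing down it reaches from about 0.3 to 0.875 m from the base axis. Payload 6.4 kg.
Tool frame: the origin (TCP) lies at the centre of the arm's flange, where the gripper is bolted on; the fingertips stand 173 mm ahead of it and the grasp point (between the pads) lies 155 mm ahead of it; z points along the fingers, x is the direction in which the jaws open and shut, and the axes are right-handed (so a half turn about z gives the same grasp; the last joint's range is limited). The gripper opens to 85 mm and grips with 20 to 120 N. Pads are 22 mm wide; open, the fingers measure 114 mm over their backs; the gripper's body (76 mm by 85 mm) begins 54 mm behind the grasp point. The pads swing forward as they close: fully open they stand 13 mm farther back than shut.
Start: joints at [-1.545, 0.181, 1.607, -0, 1.354, -0.206], TCP at [0.132, -0.56, 0.405] pointing down, gripper open.
Joint ranges: [-2.99, 2.99], [-0.89, 2.07], [0.3, 2.58], [-1.14, 4.28], [0, 2.63], [-3.12, 3.12]. Speed limits (rad/s): [2.57, 2.57, 3.01, 3.14, 3.14, 3.14].

## Interface

Orientations are given as a unit quaternion [w, x, y, z].
In Python, from bench import ctrl gives the robot as it stands. The module is installed in compiled form; this text tells all that it offers.
- The arm moves only by the tool move_arm, never from a script. Its argument "moves" is a list of rows, each an object of numbers: "gripper": the opening in per cent of the stroke, from 0 (shut) to 100 (fully open); "x", "y", "z": the shift along the tool's x, y, z in cm; "roll": the turn about the tool's z in degrees. In form: [{"gripper": .., "x": .., "y": .., "z": .., "roll": ..}, ...]. A call has 1 to 5 rows; each row shifts and turns the commanded pose from where the row before left it, along the tool's axes as they then stand; what a row does not reach is not made up. A row lasts 1/8 s, in which the tool goes at most 62.5 mm and 10.7 degrees, less where a joint would pass 70% of its speed; a pose out of reach is approached as far as the arm can. A call is refused whole if a number of a shift passes 6.25 or a number of a turn 10.7, either way. A call with a gripper value outside its range is refused whole. The fingers move at their own pace and stop on an object; the grip force is fixed at half the most. Time passes only in rows, so rows that do not move let the fingers close. It gives the time, the measured TCP pose, the force and the opening at its end, in the units of the state.
- ctrl.get_obs(): the state, without advancing time (a new reading comes with each control period).
- ctrl.camera(name): name is "scene" or "side" or "wrist"; returns a dict with "img" (384x512x3 uint8, red, green, blue), "fx", "fy", "cx", "cy" (pixels), "world_from_camera" (4x4, takes a point from camera to world coordinates); the wrist camera has in their place "tool_from_camera" (4x4, takes a point from camera to tool coordinates, whose origin is the TCP and whose axes are the tool frame's). Camera axes: x right, y up, looking along -z (the intrinsics and any distortion apply to the point x, -y, -z); pixel columns grow to the right and rows downward; lengths in m; the calibration is good to about 2 mm. A picture is of the moment at which its call begins: read the wrist's pose just before it. There is no depth.
- ctrl.hand_in(): hands the job in, once; it reports no verdict.
The state is a dict: "time_s": time; "q": joint angles; "dq": joint speeds; "joint_efforts": joint torques, N m; "eef_pos": TCP position; "eef_rot": TCP orientation; "wrist_force": force on the tool from outside, world axes, zero at the start; "torque": the same for the moment, N m; "opening": opening from 0.0 (shut) to 1.0 (fully open).
Only numpy, scipy, OpenCV 4.12 (cv2) and the standard library are available. Lean on these libraries where they do the work, as an engineer would, in place of code of your own. Each camera call takes 0.05 s, during which the arm holds its last target. There are 200 camera calls.

## Task

Lift the printing stone out of the wooden cradle, set it flat on the newsprint pad and let go of it to blot it. Then load that stone and the other one flat into the light plywood tray, one in the middle of each half and lying across it, so that the tray neither tips nor slides on its narrow riser. Last, lower the drilled cover board over the tray's four dowels until it lies flat on the rim, and leave the tin, the ink roller and the spoon where they are.

Things in the scene. Friction and masses are not known exactly. Their poses are not given: they have to be found in the camera images.
- stone_a: Dark grey printing stone, a solid block 66 x 44 x 32 mm (its x, y, z), about 0.27 kg, which starts in the cradle, with its long axis (x) along the cradle's. Origin: centre of its underside. In the cradle only its two short ends are free to grip; in the tray only its two long sides are.
- stone_b: A second stone of the same size and look, lying flat on the open table. Origin: centre of its underside; x along its 66 mm length.
- cradle: Fixed wooden cradle: base board 90 x 70 mm, 6 mm thick, with two fences along x, 8 mm thick, 54 mm apart inside, rising to 36 mm above the table; open at both x ends. The stone stands on the base board, its top 2 mm above the fences. Origin: centre of the underside.
- pad: Fixed buff pad of newsprint with grey print, 110 x 110 mm, 4 mm thick, on the table. Origin: centre of its underside.
- riser: Fixed dark wooden block under the middle of the tray, 100 mm (x, along the tray) x 70 mm x 30 mm high. Origin: centre of its underside.
- tray: Light open plywood tray, 0.16 kg, loose on the riser, overhanging it at both x ends, so one-sided loading tips it. Outside 242 (x) x 92 (y) x 40 mm high, walls and floor 4 mm. Four dowels, 10 mm diameter, stand inside at x = +-106, y = +-31 mm, to 58 mm above its underside (last 8 mm tapered). Origin: centre of its underside. The middle of each half is about 58 mm from it along x.
- cover: Plywood board 242 (x) x 92 (y) x 5 mm, 0.1 kg, flat on the table, with four through holes of 18 mm at x = +-106, y = +-31 mm. To grip: a wooden batten in the middle of its top, 90 mm long (x), 16 mm thick (y), rising 28 mm above the board. Origin: centre of the board's underside, 40 mm above the tray's underside when home. Either way round fits.
- tin: Bystander: ink tin, 80 mm diameter, 110 mm high. Origin: centre of its underside.
- brayer: Bystander: ink roller with a wooden handle, about 165 x 90 mm, 36 mm high, lying on the table with its handle to its -x. Origin: near its middle, at table height.
- spoon: Bystander: spoon lying along its x beyond the tray. Origin: near its middle.

How it is judged:
By the outcome, as a careful person would: the job done as asked, in the order asked, and still so for the second after the job is handed in, with the robot touching nothing.
It also fails if it takes over 72 s, if anything falls off the work surface, if the arm or the gripper's body presses on something with over 40 N, if the wrist force passes 120 N, or if a joint passes its speed limit or range.

## Working session

There is one attempt and no reset: what is moved stays moved. The work goes in short steps, Python scripts to look and compute and a tool call to move; the robot and the scene stay as the last step left them, time stands still between calls to the robot, and variables do not carry over. Pictures are saved under pics/ and viewed, about 8 in all and at most 12, crops included, and the job is handed in when it is done.

Besides the shell and the picture viewer there is one more tool, called after "Call:" by a JSON object that holds its "api" and its "payload". move_arm: Moves the arm, as the interface text tells. Its arguments: {"type":"object","properties":{"moves":{"type":"array","items":{"type":"object","properties":{"gripper":{"type":"number"},"x":{"type":"number"},"y":{"type":"number"},"z":{"type":"number"},"roll":{"type":"number"}}}}},"required":["moves"]}

```bash
mkdir -p pics
cat > h.py <<'E'
import numpy as np,cv2
from bench import ctrl
from scipy.spatial.transform import Rotation as R
def T():
    o=ctrl.get_obs();w=o["eef_rot"];M=np.eye(4)
    M[:3,:3]=R.from_quat([w[1],w[2],w[3],w[0]]).as_matrix();M[:3,3]=o["eef_pos"];return M,o
def cam(n):
    M,o=T();c=ctrl.camera(n)
    c["W"]=c["world_from_camera"] if n!="wrist" else M@np.array(c["tool_from_camera"])
    c["W"]=np.array(c["W"]);return c
def ray(c,uv,z):
    uv=np.atleast_2d(uv).astype(float)
    d=np.c_[(uv[:,0]-c["cx"])/c["fx"],-(uv[:,1]-c["cy"])/c["fy"],-np.ones(len(uv))]@c["W"][:3,:3].T
    o=c["W"][:3,3];return o+d*((z-o[2])/d[:,2])[:,None]
def proj(c,P):
    P=np.atleast_2d(P);p=(P-c["W"][:3,3])@c["W"][:3,:3]
    return np.c_[c["cx"]-c["fx"]*p[:,0]/p[:,2],c["cy"]+c["fy"]*p[:,1]/p[:,2]]
def save(c,name,s=1):
    cv2.imwrite("pics/"+name,cv2.resize(c["img"][:,:,::-1],None,fx=s,fy=s,interpolation=cv2.INTER_CUBIC))
E
python3 - <<'E'
from h import *
ims=[]
np.set_printoptions(precision=4,suppress=True)
for n in("scene","side","wrist"):
    c=cam(n);np.save("pics/%s0.npy"%n,c,allow_pickle=True)
    print({k:(v if np.size(v)<30 else np.shape(v)) for k,v in c.items() if k!="img"})
    save(c,n+"0.png",1.5)
print(T())
E
```

```text
{'fx': 358.946400425927, 'fy': 358.946400425927, 'cx': 257.1267927243862, 'cy': 190.67503221560517, 'world_from_camera': array([[-0.4168, -0.4821,  0.7706,  1.2188],
       [ 0.909 , -0.2153,  0.3569,  0.2706],
       [-0.0062,  0.8492,  0.528 ,  0.4859],
       [ 0.    ,  0.    ,  0.    ,  1.    ]]), 'W': array([[-0.4168, -0.4821,  0.7706,  1.2188],
       [ 0.909 , -0.2153,  0.3569,  0.2706],
       [-0.0062,  0.8492,  0.528 ,  0.4859],
       [ 0.    ,  0.    ,  0.    ,  1.    ]])}
{'fx': 432.8204744609334, 'fy': 432.8204744609334, 'cx': 261.7626694248267, 'cy': 186.73769961448158, 'world_from_camera': array([[-0.9106,  0.2412, -0.3355,  0.2043],
       [-0.4132, -0.5255,  0.7437,  0.8967],
       [ 0.0031,  0.8159,  0.5782,  0.7621],
       [ 0.    ,  0.    ,  0.    ,  1.    ]]), 'W': array([[-0.9106,  0.2412, -0.3355,  0.2043],
       [-0.4132, -0.5255,  0.7437,  0.8967],
       [ 0.0031,  0.8159,  0.5782,  0.7621],
       [ 0.    ,  0.    ,  0.    ,  1.    ]])}
{'fx': 279.548589283567, 'fy': 279.548589283567, 'cx': 253.04741356161273, 'cy': 191.34561281961828, 'tool_from_camera
[... 326 characters left out ...]
      [ 0.    ,  0.    ,  0.    ,  1.    ]])}
(array([[ 0.2297, -0.9733, -0.    ,  0.1321],
       [-0.9733, -0.2297,  0.0014, -0.5594],
       [-0.0013, -0.0003, -1.    ,  0.404 ],
       [ 0.    ,  0.    ,  0.    ,  1.    ]]), {'time_s': 0.15, 'q': array([-1.5453,  0.1814,  1.6077, -0.    ,  1.3538, -0.2063]), 'dq': array([-0.0007, -0.0022, -0.0033,  0.0002,  0.0005, -0.0004]), 'joint_efforts': array([  0.0003, -44.5266, -35.1695,  -0.0004,   0.0058,  -0.    ]), 'eef_pos': array([ 0.1321, -0.5594,  0.404 ]), 'eef_rot': array([-0.0005,  0.7841, -0.6206, -0.0004]), 'wrist_force': array([-0.1824,  0.8498,  0.8201]), 'torque': array([ 0.0006,  0.0362, -0.0142]), 'opening': 1.0052883003676008})
```

View pics/scene0.png

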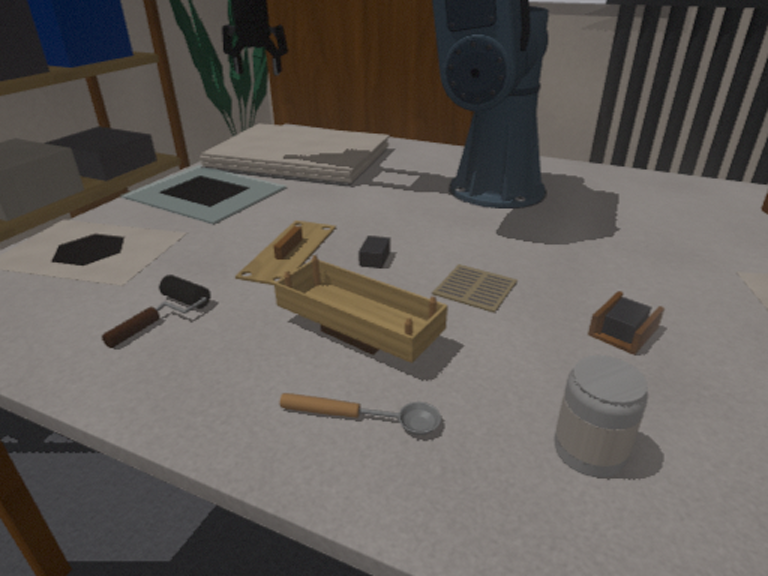

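View pics/side0.png

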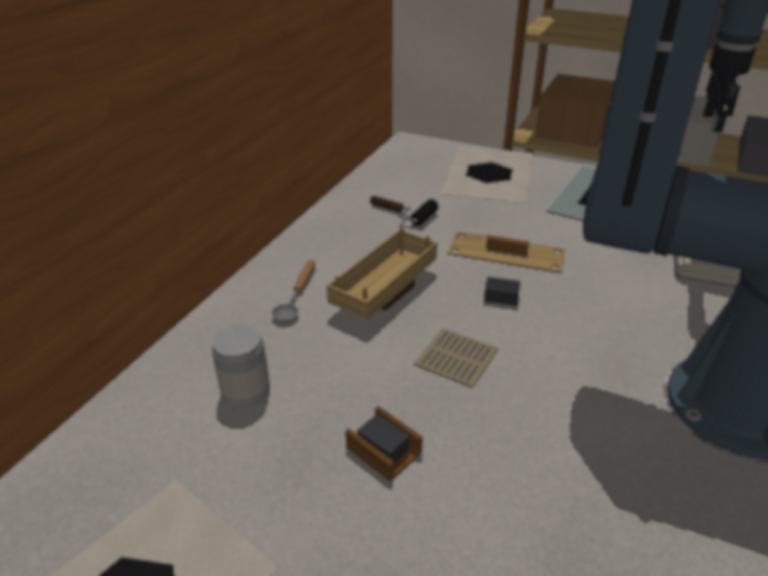

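The scene view (1.5x) shows the cradle with stone at (627,320), the pad at (475,287), stone_b at (375,250), the cover at (287,250), the tray at (360,305) and the tin at (602,415). The side view has the same set. I'll cast the corners onto planes from both views.

```bash
cat > m.py <<'E'
from h import *
np.set_printoptions(precision=4,suppress=True)
S=np.load("pics/scene0.npy",allow_pickle=True).item();D=np.load("pics/side0.npy",allow_pickle=True).item()
pts={"tray":(.07,[(276,284),(313,261),(446,315),(412,336)],[(330,290),(400,233),(437,243),(368,300)]),
"cover":(.005,[(297,221),(336,226),(281,281),(237,275)],[(455,234),(565,248),(561,269),(449,257)]),
"stone_b":(.032,[(365,237),(391,238),(387,252),(360,250)],[(487,281),(520,282),(519,293),(487,293)]),
"pad":(.004,[(462,265),(517,281),(495,309),(433,291)],[(447,330),(497,350),(472,384),(416,363)]),
"stone_a":(.038,[(622,298),(651,310),(634,334),(603,324)],[(358,427),(383,415),(411,436),(386,457)])}
for n,(z,a,b) in pts.items():
    for nm,c,p in(("scene",S,a),("side",D,b)):
        P=ray(c,np.array(p)/1.5,z)[:,:2];r=cv2.minAreaRect((P*1000).astype(np.float32))
        e=np.diff(np.r_[P,P[:1]],axis=0)
        i=0 if np.linalg.norm(e[0])+np.linalg.norm(e[2])>np.linalg.norm(e[1])+np.linalg.norm(e[3]) else 1
        d=e[i]-e[i+2];print(n,nm,"ctr",P.mean(0),"edges",np.linalg.norm(e,axis=1),"long-axis deg %.1f"%(np.degrees(np.arctan2(d[1],d[0]))%180))
for n,p in(("tin top",(607,375,.11)),("brayer",(165,310,.02)),("spoon",(360,410,.01))):print(n,ray(S,np.array(p[:2])/1.5,p[2]))
E
python3 m.py
```

```text
tray scene ctr [ 0.6541 -0.0358] edges [0.0833 0.2475 0.0663 0.2335] long-axis deg 79.2
tray side ctr [ 0.6389 -0.0346] edges [0.2365 0.0832 0.2318 0.0755] long-axis deg 80.6
cover scene ctr [ 0.4671 -0.2782] edges [0.0878 0.2309 0.0835 0.2339] long-axis deg 5.5
cover side ctr [ 0.4642 -0.2761] edges [0.2413 0.085  0.2329 0.0962] long-axis deg 12.1
stone_b scene ctr [ 0.4319 -0.1132] edges [0.0489 0.0554 0.049  0.0521] long-axis deg 16.7
stone_b side ctr [ 0.4255 -0.1095] edges [0.0637 0.0367 0.0606 0.0395] long-axis deg 23.1
pad scene ctr [0.4519 0.0849] edges [0.1042 0.0995 0.1085 0.1051] long-axis deg 83.3
pad side ctr [0.4471 0.0818] edges [0.1001 0.0992 0.1039 0.1063] long-axis deg 81.6
stone_a scene ctr [0.4974 0.3198] edges [0.0443 0.0747 0.0417 0.0841] long-axis deg 166.1
stone_a side ctr [0.4768 0.3196] edges [0.0432 0.0574 0.0521 0.0686] long-axis deg 155.3
tin top [[0.7356 0.2999 0.11  ]]
brayer [[ 0.7405 -0.3249  0.02  ]]
spoon [[0.7979 0.0398 0.01  ]]
```

Call:
{"api": "move_arm", "payload": {"moves": [{"x":-3.7,"y":-4.2,"z":-0.3},{"x":-3.7,"y":-4.2,"z":-0.3},{"x":-3.7,"y":-4.2,"z":-0.3},{"x":-3.7,"y":-4.2,"z":-0.3},{"x":-3.7,"y":-4.2,"z":-0.3}]}}

```text
validation failed for argument at $.mo...
```

Call:
{"api": "move_arm", "payload": {"moves": [{"x":-3.7,"y":-4.2,"z":-0.3},{"x":-3.7,"y":-4.2,"z":-0.3},{"x":-3.7,"y":-4.2,"z":-0.3},{"x":-3.7,"y":-4.2,"z":-0.3},{"x":-3.7,"y":-4.2,"z":-0.3}]}}

```text
validation failed for argument at $.mo...
```

Call:
{"api": "move_arm", "payload": {"moves": [{"x":0}]}}

```text
validation failed for argument at $.mo...
```

Run:
```python
from h import *
c=cam("wrist");np.save("pics/w1.npy",c,allow_pickle=True);save(c,"w1.png",1.5)
M,o=T();print(M.round(4),o["q"],o["time_s"])
```

```text
[[ 2.297e-01 -9.733e-01  0.000e+00  1.321e-01]
 [-9.733e-01 -2.297e-01  1.100e-03 -5.595e-01]
 [-1.000e-03 -3.000e-04 -1.000e+00  4.041e-01]
 [ 0.000e+00  0.000e+00  0.000e+00  1.000e+00]] [-1.54530135e+00  1.81292159e-01  1.60757508e+00  3.84980453e-05
  1.35378886e+00 -2.06314170e-01] 0.2
```

View pics/w1.png

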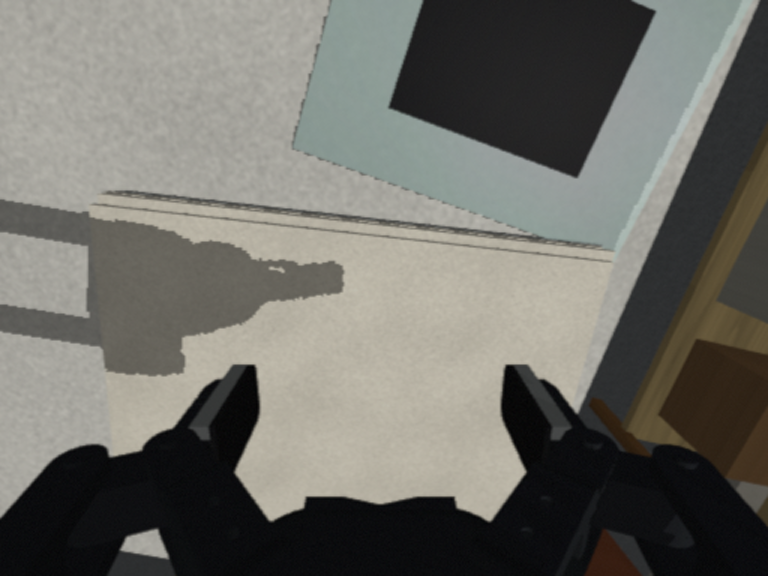

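The view shows only the paper stack under the start pose; image-up is tool −y, as expected. The move rows failed validation, so I'll give all five fields.

Call:
{"api": "move_arm", "payload": {"moves": [{"gripper":100,"x":-3.7,"y":-4.2,"z":-0.3,"roll":0},{"gripper":100,"x":-3.7,"y":-4.2,"z":-0.3,"roll":0},{"gripper":100,"x":-3.7,"y":-4.2,"z":-0.3,"roll":0},{"gripper":100,"x":-3.7,"y":-4.2,"z":-0.3,"roll":0},{"gripper":100,"x":-3.7,"y":-4.2,"z":-0.3,"roll":0}]}}

```text
time_s: 0.82
eef_pos: [0.2947, -0.3297, 0.4198]
eef_rot: [-0.0, 0.784, -0.621, 0.0]
wrist_force: [1.6, -0.2, 0.2]
opening: 0.996
```

Call:
{"api": "move_arm", "payload": {"moves": [{"gripper":100,"x":-3.7,"y":-4.2,"z":-0.3,"roll":0},{"gripper":100,"x":-3.7,"y":-4.2,"z":-0.3,"roll":0},{"gripper":100,"x":-3.7,"y":-4.2,"z":-0.3,"roll":0},{"gripper":100,"x":-3.7,"y":-4.2,"z":-0.3,"roll":0},{"gripper":100,"x":0,"y":0,"z":0,"roll":0}]}}

```text
time_s: 1.45
eef_pos: [0.4249, -0.1455, 0.4319]
eef_rot: [-0.0, 0.786, -0.618, 0.0]
wrist_force: [0.9, -0.3, 0.1]
opening: 0.991
```

Call:
{"api": "move_arm", "payload": {"moves": [{"gripper":100,"x":0,"y":0,"z":0,"roll":0}]}}

```text
time_s: 1.58
eef_pos: [0.4234, -0.1486, 0.4315]
eef_rot: [0.0, 0.784, -0.62, -0.0]
wrist_force: [0.2, -0.4, -0.0]
opening: 1.003
```

Run:
```python
from h import *
c=cam("wrist");np.save("pics/w2.npy",c,allow_pickle=True);save(c,"w2.png",1.5)
```

```text
(no output)
```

View pics/w2.png

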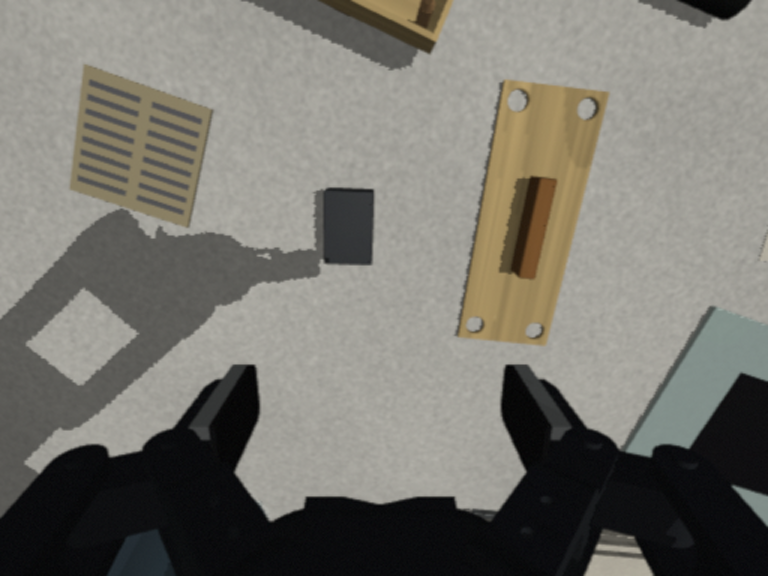

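Picture 4: pad corners (85,65),(213,108),(189,228),(70,189); stone_b top (324,188)–(373,265); cover corners (506,80),(608,92),(546,345),(457,336), batten at (535,228), tray corner at the top.

```bash
cat >> h.py <<'E'
def quad(c,p,z,s=1.5):
    P=ray(c,np.array(p)/s,z)[:,:2];e=np.diff(np.r_[P,P[:1]],axis=0);l=np.linalg.norm(e,axis=1)
    i=0 if l[0]+l[2]>l[1]+l[3] else 1
    d=e[i]-e[i+2];print("ctr",P.mean(0).round(4),"edges",l.round(4),"long deg %.1f"%(np.degrees(np.arctan2(d[1],d[0]))%180))
def go(x,y,z,yaw,roundtrip=False):
    "shift in tool axes (cm) and roll (deg) from the measured pose to world x,y,z,yaw (tool x direction)"
    M,o=T();d=M[:3,:3].T@(np.array([x,y,z])-M[:3,3])*100
    y0=np.degrees(np.arctan2(M[1,0],M[0,0]));r=-((yaw-y0+180)%360-180)
    q6=o["q"][5]
    print("shift first cm",d.round(2),"then roll %.1f"%r,"rows>=%.1f / %.1f"%(np.linalg.norm(d)/6.25,abs(r)/10.7),"q6 %.2f yaw %.1f t %.2f F %s"%(q6,y0,o["time_s"],np.round(o["wrist_force"],1)))
E
python3 - <<'E'
from h import *
c=np.load("pics/w2.npy",allow_pickle=True).item()
quad(c,[(506,80),(608,92),(546,345),(457,336)],.005)
quad(c,[(518,100),(588,108),(534,330),(475,324)],.004)
quad(c,[(324,188),(374,190),(372,265),(324,263)],.032)
quad(c,[(85,65),(213,108),(189,228),(70,189)],.004)
go(.47,.27,.40,-20)
E
```

```text
ctr [ 0.4682 -0.2805] edges [0.0895 0.2413 0.0936 0.241 ] long deg 7.1
ctr [ 0.4685 -0.2807] edges [0.0622 0.2123 0.0615 0.2119] long deg 7.1
ctr [ 0.4317 -0.1174] edges [0.043  0.0667 0.0436 0.0665] long deg 11.3
ctr [0.4512 0.081 ] edges [0.11   0.1113 0.1111 0.1091] long deg 84.9
shift first cm [-39.73 -14.17   3.14] then roll -56.7 rows>=6.8 / 5.3 q6 0.74 yaw -76.7 t 1.62 F [0.2 0.3 0.1]
```

Call:
{"api": "move_arm", "payload": {"moves": [{"gripper":100,"x":-5,"y":-1.8,"z":0.8,"roll":0},{"gripper":100,"x":-5,"y":-1.8,"z":0.8,"roll":0},{"gripper":100,"x":-5,"y":-1.8,"z":0.8,"roll":0},{"gripper":100,"x":-5,"y":-1.8,"z":0.8,"roll":0},{"gripper":100,"x":-5,"y":-1.8,"z":0.8,"roll":0}]}}

```text
time_s: 2.25
eef_pos: [0.4539, 0.1152, 0.3916]
eef_rot: [-0.0, 0.783, -0.622, 0.0]
wrist_force: [0.9, -0.5, 0.3]
opening: 0.997
```

Call:
{"api": "move_arm", "payload": {"moves": [{"gripper":100,"x":-5,"y":-1.8,"z":0.8,"roll":0},{"gripper":100,"x":-5,"y":-1.8,"z":0.8,"roll":0},{"gripper":100,"x":-5,"y":-1.8,"z":0.8,"roll":0},{"gripper":100,"x":0,"y":0,"z":0,"roll":-10},{"gripper":100,"x":0,"y":0,"z":0,"roll":-10}]}}

```text
time_s: 2.88
eef_pos: [0.4724, 0.2727, 0.367]
eef_rot: [0.001, 0.881, -0.473, -0.0]
wrist_force: [-0.1, -0.6, -0.6]
opening: 1.0
```

Call:
{"api": "move_arm", "payload": {"moves": [{"gripper":100,"x":0,"y":0,"z":0,"roll":-10},{"gripper":100,"x":0,"y":0,"z":0,"roll":-10},{"gripper":100,"x":0,"y":0,"z":0,"roll":-10},{"gripper":100,"x":0,"y":0,"z":0,"roll":-6.7},{"gripper":100,"x":0,"y":0,"z":0,"roll":0}]}}

```text
time_s: 3.5
eef_pos: [0.4725, 0.272, 0.3675]
eef_rot: [0.0, 0.984, -0.176, -0.0]
wrist_force: [-0.6, -0.3, -0.8]
opening: 0.998
```

Run:
```python
from h import *
c=cam("wrist");np.save("pics/w3.npy",c,allow_pickle=True);save(c,"w3.png",1.5)
go(.4,.3,.3,-20)
```

```text
shift first cm [-7.75 -0.09  6.76] then roll -0.3 rows>=1.6 / 0.0 q6 0.66 yaw -20.3 t 3.55 F [-0.   0.5 -1.2]
```

View pics/w3.png

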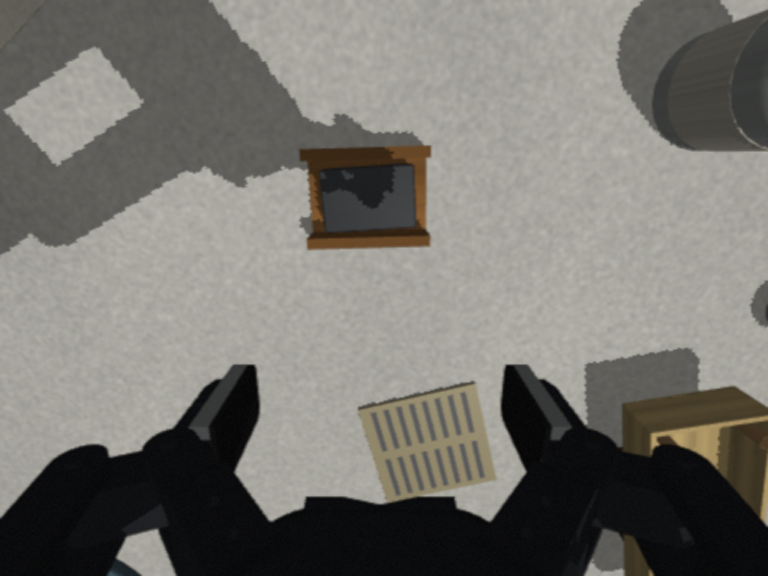

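Picture 5: the cradle is at (368,198) and stone_a's top has corners near (320,168),(414,163),(416,229),(326,233). The tin is at upper right.

Run:
```python
from h import *
c=np.load("pics/w3.npy",allow_pickle=True).item()
quad(c,[(320,168),(414,163),(416,229),(326,233)],.038)
quad(c,[(300,151),(430,147),(430,236),(307,239)],.036)
quad(c,[(359,409),(474,383),(495,481),(388,500)],.004)
g=cv2.cvtColor(c["img"],cv2.COLOR_RGB2HSV);m=((g[...,1]<90)&(g[...,2]<75)).astype(np.uint8)
m[:100]=0;m[165:]=0;m[:,:210]=0;m[:,285:]=0
print(cv2.minAreaRect(np.argwhere(m)[:,::-1].astype(np.float32)))
k=max(cv2.findContours(m,0,1)[0],key=cv2.contourArea);b=cv2.boxPoints(cv2.minAreaRect(k));print(b);quad(c,b,.038,1)
```

```text
ctr [0.4818 0.3198] edges [0.0646 0.0455 0.0647 0.0451] long deg 162.5
ctr [0.4813 0.323 ] edges [0.0888 0.0613 0.0894 0.0609] long deg 161.3
ctr [0.4522 0.0819] edges [0.1074 0.1124 0.1073 0.1085] long deg 84.3
((247.74783325195312, 132.71682739257812), (45.16640090942383, 67.64981842041016), 86.18592071533203)
[[212.4956  112.43364]
 [274.88498 108.27434]
 [277.73453 151.01768]
 [215.34515 155.17699]]
ctr [0.4811 0.3206] edges [0.0643 0.0442 0.0674 0.0444] long deg 163.6
```

Run:
```python
from h import *
go(.4815,.3202,.182,-18)
```

```text
shift first cm [-0.81 -4.81 18.55] then roll -2.3 rows>=3.1 / 0.2 q6 0.66 yaw -20.3 t 3.55 F [-0.   0.5 -1.2]
```

Call:
{"api": "move_arm", "payload": {"moves": [{"gripper":100,"x":-0.4,"y":-2.4,"z":4,"roll":0},{"gripper":100,"x":-0.4,"y":-2.4,"z":4,"roll":0},{"gripper":100,"x":0,"y":0,"z":0.5,"roll":-2.3},{"gripper":100,"x":0,"y":0,"z":5,"roll":0},{"gripper":100,"x":0,"y":0,"z":3,"roll":0}]}}

```text
time_s: 4.18
eef_pos: [0.4804, 0.3206, 0.2005]
eef_rot: [0.001, 0.988, -0.156, -0.001]
wrist_force: [0.1, 0.4, -0.1]
opening: 1.001
```

Call:
{"api": "move_arm", "payload": {"moves": [{"gripper":100,"x":0,"y":0,"z":2,"roll":0},{"gripper":100,"x":0,"y":0,"z":0,"roll":0}]}}

```text
time_s: 4.42
eef_pos: [0.4804, 0.3209, 0.1814]
eef_rot: [0.001, 0.988, -0.155, -0.001]
wrist_force: [0.2, -0.2, 0.5]
opening: 1.001
```

Run:
```python
from h import *
go(.4815,.3202,.182,-18)
c=cam("wrist");np.save("pics/w4.npy",c,allow_pickle=True);save(c,"w4.png",1.2)
```

```text
shift first cm [ 0.13  0.03 -0.06] then roll 0.2 rows>=0.0 / 0.0 q6 0.69 yaw -17.8 t 4.42 F [ 0.2 -0.2  0.5]
```

View pics/w4.png

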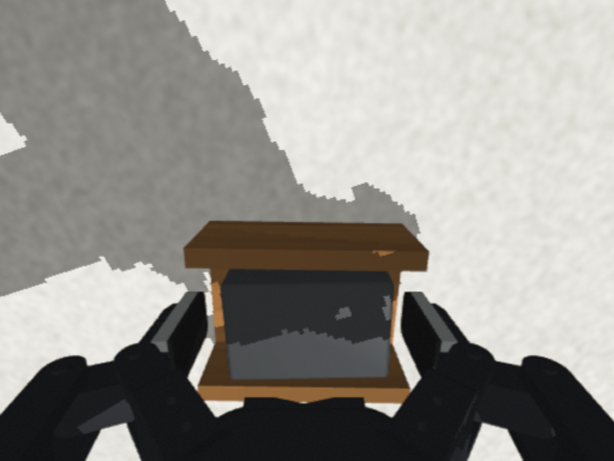

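Picture 6: the pads stand on both sides of the stone's short ends, clear of the fences. Close and lift.

Call:
{"api": "move_arm", "payload": {"moves": [{"gripper":40,"x":0,"y":0,"z":0,"roll":0},{"gripper":40,"x":0,"y":0,"z":0,"roll":0},{"gripper":40,"x":0,"y":0,"z":0,"roll":0},{"gripper":40,"x":0,"y":0,"z":0,"roll":0}]}}

```text
time_s: 4.97
eef_pos: [0.4816, 0.322, 0.1848]
eef_rot: [-0.001, 0.988, -0.154, 0.002]
wrist_force: [0.1, -1.0, 6.3]
opening: 0.759
```

Call:
{"api": "move_arm", "payload": {"moves": [{"gripper":40,"x":0,"y":0,"z":-1.5,"roll":0},{"gripper":40,"x":0,"y":0,"z":-3,"roll":0},{"gripper":40,"x":0,"y":0,"z":-4,"roll":0},{"gripper":40,"x":0,"y":0,"z":-1.5,"roll":0},{"gripper":40,"x":0,"y":0,"z":0,"roll":0}]}}

```text
time_s: 5.6
eef_pos: [0.4809, 0.3216, 0.2838]
eef_rot: [-0.001, 0.988, -0.154, 0.001]
wrist_force: [0.2, 0.1, -2.7]
opening: 0.754
```

Run:
```python
from h import *
go(.4515,.0815,.28,-18)
```

```text
shift first cm [ 4.51 23.77  0.35] then roll 0.3 rows>=3.9 / 0.0 q6 0.69 yaw -17.7 t 5.60 F [ 0.2  0.1 -2.7]
```

Call:
{"api": "move_arm", "payload": {"moves": [{"gripper":40,"x":0.5,"y":2.8,"z":0,"roll":0},{"gripper":40,"x":1,"y":5,"z":0,"roll":0},{"gripper":40,"x":1,"y":5,"z":0,"roll":0},{"gripper":40,"x":1,"y":5,"z":0,"roll":0},{"gripper":40,"x":0.7,"y":4,"z":0,"roll":0}]}}

```text
time_s: 6.22
eef_pos: [0.4531, 0.0994, 0.2809]
eef_rot: [0.0, 0.988, -0.154, -0.002]
wrist_force: [0.2, 0.3, -1.4]
opening: 0.758
```

Call:
{"api": "move_arm", "payload": {"moves": [{"gripper":40,"x":0.3,"y":2,"z":0,"roll":0},{"gripper":40,"x":0,"y":0,"z":3,"roll":0},{"gripper":40,"x":0,"y":0,"z":4,"roll":0},{"gripper":40,"x":0,"y":0,"z":2,"roll":0},{"gripper":40,"x":0,"y":0,"z":0,"roll":0}]}}

```text
time_s: 6.85
eef_pos: [0.4491, 0.0812, 0.1899]
eef_rot: [0.0, 0.988, -0.154, -0.003]
wrist_force: [0.3, -1.1, -2.9]
opening: 0.762
```

Call:
{"api": "move_arm", "payload": {"moves": [{"gripper":40,"x":0,"y":0,"z":0.5,"roll":0},{"gripper":40,"x":0,"y":0,"z":0.3,"roll":0},{"gripper":40,"x":0,"y":0,"z":0.2,"roll":0}]}}

```text
time_s: 7.22
eef_pos: [0.4514, 0.0812, 0.1831]
eef_rot: [-0.0, 0.988, -0.154, 0.001]
wrist_force: [-0.7, 0.2, -1.8]
opening: 0.765
```

Call:
{"api": "move_arm", "payload": {"moves": [{"gripper":40,"x":0,"y":0,"z":0.1,"roll":0},{"gripper":40,"x":0,"y":0,"z":0,"roll":0}]}}

```text
time_s: 7.48
eef_pos: [0.4514, 0.0812, 0.1827]
eef_rot: [0.0, 0.988, -0.154, 0.0]
wrist_force: [-3.8, 0.2, 7.2]
opening: 0.756
```

Call:
{"api": "move_arm", "payload": {"moves": [{"gripper":85,"x":0,"y":0,"z":0,"roll":0},{"gripper":100,"x":0,"y":0,"z":0,"roll":0},{"gripper":100,"x":0,"y":0,"z":0,"roll":0},{"gripper":100,"x":0,"y":0,"z":0,"roll":0}]}}

```text
time_s: 7.98
eef_pos: [0.4511, 0.0811, 0.1817]
eef_rot: [-0.0, 0.988, -0.154, -0.0]
wrist_force: [-0.4, 0.4, -0.2]
opening: 0.999
```

Call:
{"api": "move_arm", "payload": {"moves": [{"gripper":100,"x":0,"y":0,"z":-3,"roll":0},{"gripper":100,"x":0,"y":0,"z":-6,"roll":0},{"gripper":100,"x":0,"y":0,"z":-6,"roll":0},{"gripper":100,"x":0,"y":6,"z":0,"roll":-10},{"gripper":100,"x":0,"y":0,"z":0,"roll":-10}]}}

```text
time_s: 8.6
eef_pos: [0.4351, 0.0285, 0.3328]
eef_rot: [0.001, 1.0, 0.011, 0.001]
wrist_force: [-0.1, 1.1, -0.4]
opening: 0.998
```

Call:
{"api": "move_arm", "payload": {"moves": [{"gripper":100,"x":0,"y":0,"z":0,"roll":-10},{"gripper":100,"x":0,"y":0,"z":0,"roll":-10},{"gripper":100,"x":0,"y":0,"z":0,"roll":-10},{"gripper":100,"x":0,"y":0,"z":0,"roll":-10},{"gripper":100,"x":0,"y":0,"z":0,"roll":-10}]}}

```text
time_s: 9.22
eef_pos: [0.4353, 0.0305, 0.3317]
eef_rot: [-0.0, 0.901, 0.434, -0.0]
wrist_force: [-0.6, 0.5, 0.3]
opening: 1.001
```

Call:
{"api": "move_arm", "payload": {"moves": [{"gripper":100,"x":0,"y":0,"z":0,"roll":-10},{"gripper":100,"x":0,"y":0,"z":0,"roll":-10},{"gripper":100,"x":0,"y":0,"z":0,"roll":0}]}}

```text
time_s: 9.6
eef_pos: [0.4354, 0.0305, 0.3317]
eef_rot: [-0.0, 0.814, 0.581, -0.0]
wrist_force: [0.2, -0.4, 0.1]
opening: 0.999
```

Run:
```python
from h import *
c=cam("wrist");np.save("pics/w5.npy",c,allow_pickle=True);save(c,"w5.png",1.5)
go(.4514,.0812,.182,72)
```

```text
shift first cm [ 5.32 -0.14 14.97] then roll -1.1 rows>=2.5 / 0.1 q6 -1.44 yaw 70.9 t 9.65 F [-0.2  0.7 -0.4]
```

View pics/w5.png

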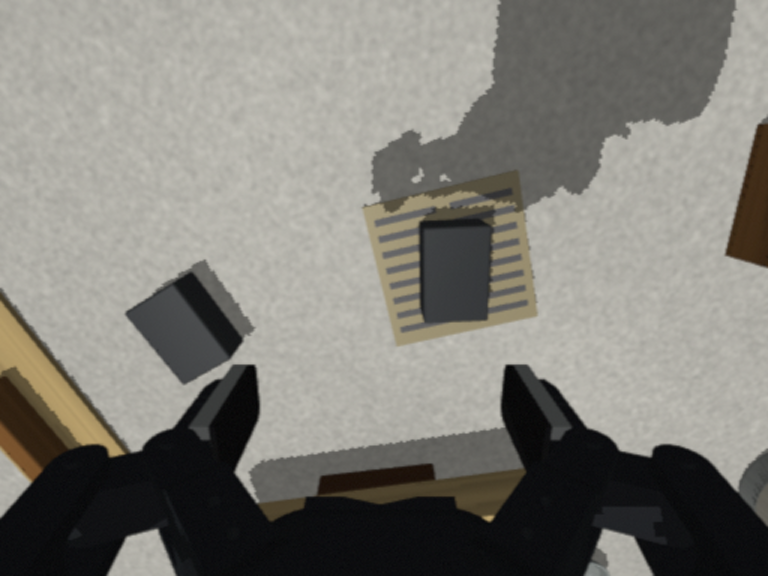

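Picture 7: stone_a lies flat on the pad, top corners (421,222),(491,224),(488,320),(421,319); released.

Run:
```python
from h import *
c=np.load("pics/w5.npy",allow_pickle=True).item()
quad(c,[(421,222),(491,224),(488,320),(421,319)],.036)
quad(c,[(126,313),(189,272),(242,352),(184,384)],.032)
go(.4514,.0812,.182,72)
```

```text
ctr [0.4489 0.0796] edges [0.0444 0.0656 0.0457 0.0661] long deg 163.3
ctr [ 0.43   -0.1098] edges [0.0558 0.0659 0.0517 0.064 ] long deg 9.3
shift first cm [ 5.32 -0.14 14.97] then roll -1.1 rows>=2.5 / 0.1 q6 -1.44 yaw 70.9 t 9.65 F [-0.2  0.7 -0.4]
```

Call:
{"api": "move_arm", "payload": {"moves": [{"gripper":75,"x":2.6,"y":-0.1,"z":3,"roll":0},{"gripper":75,"x":2.6,"y":-0.1,"z":3,"roll":0},{"gripper":75,"x":0,"y":0,"z":2,"roll":-2},{"gripper":70,"x":0,"y":0,"z":0,"roll":0}]}}

```text
time_s: 10.15
eef_pos: [0.4495, 0.0806, 0.2503]
eef_rot: [-0.001, 0.804, 0.594, -0.002]
wrist_force: [0.8, 0.7, -0.4]
opening: 0.699
```

Run:
```python
from h import *
go(.4500,.0803,.182,73);print(T()[1]["opening"])
c=cam("wrist");np.save("pics/w6.npy",c,allow_pickle=True);save(c,"w6.png",1.0)
```

```text
shift first cm [-0.01  0.08  6.83] then roll -0.1 rows>=1.1 / 0.0 q6 -1.36 yaw 72.9 t 10.15 F [ 0.8  0.7 -0.4]
0.6994897315180282
```

Call:
{"api": "move_arm", "payload": {"moves": [{"gripper":70,"x":0,"y":0.1,"z":3,"roll":0},{"gripper":70,"x":0,"y":0,"z":2.5,"roll":0},{"gripper":70,"x":0,"y":0,"z":1.3,"roll":0},{"gripper":70,"x":0,"y":0,"z":0,"roll":0}]}}

```text
time_s: 10.7
eef_pos: [0.4514, 0.0799, 0.1839]
eef_rot: [-0.0, 0.804, 0.595, -0.0]
wrist_force: [-0.8, 1.3, -1.0]
opening: 0.698
```

Call:
{"api": "move_arm", "payload": {"moves": [{"gripper":20,"x":0,"y":0,"z":0,"roll":0},{"gripper":20,"x":0,"y":0,"z":0,"roll":0},{"gripper":20,"x":0,"y":0,"z":0,"roll":0},{"gripper":20,"x":0,"y":0,"z":0,"roll":0}]}}

```text
time_s: 11.2
eef_pos: [0.4522, 0.0799, 0.1851]
eef_rot: [0.001, 0.803, 0.595, 0.001]
wrist_force: [-0.4, -0.7, 7.2]
opening: 0.504
```

Call:
{"api": "move_arm", "payload": {"moves": [{"gripper":20,"x":0,"y":0,"z":-1,"roll":0},{"gripper":20,"x":0,"y":0,"z":-4,"roll":0},{"gripper":20,"x":0,"y":0,"z":-5,"roll":0},{"gripper":20,"x":0,"y":0,"z":-6,"roll":0},{"gripper":20,"x":0,"y":0,"z":-5,"roll":-7}]}}

```text
time_s: 11.82
eef_pos: [0.4508, 0.0802, 0.3966]
eef_rot: [0.0, 0.765, 0.644, 0.001]
wrist_force: [1.5, 0.7, -2.3]
opening: 0.504
```

Run:
```python
from h import *
go(.71,-.035,.40,80)
```

```text
shift first cm [-6.96 27.5  -0.3 ] then roll 0.2 rows>=4.5 / 0.0 q6 -1.48 yaw 80.2 t 11.82 F [ 1.5  0.7 -2.3]
```

Call:
{"api": "move_arm", "payload": {"moves": [{"gripper":20,"x":-0.7,"y":2.5,"z":0,"roll":0},{"gripper":20,"x":-1.2,"y":5,"z":0,"roll":0},{"gripper":20,"x":-1.3,"y":5,"z":0,"roll":0},{"gripper":20,"x":-1.3,"y":5,"z":0,"roll":0},{"gripper":20,"x":-1.3,"y":5,"z":0,"roll":0}]}}

```text
time_s: 12.45
eef_pos: [0.664, -0.0164, 0.3939]
eef_rot: [-0.0, 0.766, 0.643, -0.0]
wrist_force: [0.9, -0.0, -1.4]
opening: 0.499
```

Call:
{"api": "move_arm", "payload": {"moves": [{"gripper":20,"x":-1.2,"y":3.5,"z":0,"roll":0},{"gripper":20,"x":0,"y":1.5,"z":0,"roll":0},{"gripper":20,"x":0,"y":0,"z":0,"roll":0}]}}

```text
time_s: 12.82
eef_pos: [0.7104, -0.0366, 0.3931]
eef_rot: [-0.001, 0.766, 0.643, -0.0]
wrist_force: [-0.7, 0.0, -2.5]
opening: 0.502
```

Run:
```python
from h import *
c=cam("wrist");np.save("pics/w7.npy",c,allow_pickle=True);save(c,"w7.png",1.5)
go(.71,-.035,.40,80)
```

```text
shift first cm [ 0.12 -0.01 -0.67] then roll 0.1 rows>=0.1 / 0.0 q6 -1.62 yaw 80.1 t 12.88 F [-0.5  0.6 -2.9]
```

View pics/w7.png

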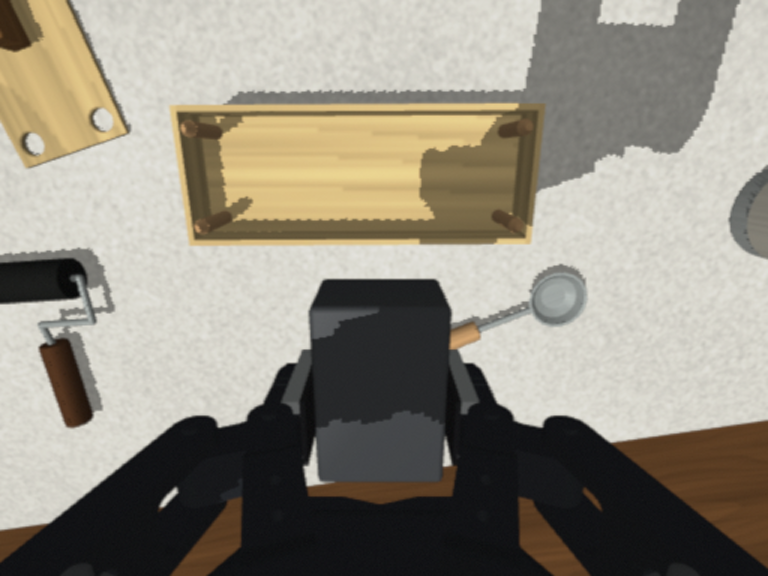

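Picture 8: the tray is fully seen, rim corners (172,106),(544,104),(530,244),(190,245). The held stone is square in the jaws.

Run:
```python
from h import *
c=np.load("pics/w7.npy",allow_pickle=True).item()
quad(c,[(172,106),(544,104),(530,244),(190,245)],.07)
quad(c,[(188,127),(526,127),(522,226),(203,226)],.088)
# held stone: top face plane z = TCP-.181+.032
z=T()[1]["eef_pos"][2]-.149
quad(c,[(311,310),(450,308),(443,481),(318,481)],z)
print(T()[1]["eef_pos"])
```

```text
ctr [ 0.6468 -0.0385] edges [0.2397 0.0916 0.2415 0.0911] long deg 80.3
ctr [ 0.6462 -0.0369] edges [0.2074 0.061  0.2098 0.061 ] long deg 80.1
ctr [ 0.7093 -0.0349] edges [0.042  0.0643 0.0435 0.0636] long deg 170.2
[ 0.70985112 -0.03619424  0.39325638]
```

Run:
```python
from h import *
go(.6565,.0192,.225,80.2)
```

```text
shift first cm [ 4.53 -6.18 16.84] then roll -0.1 rows>=3.0 / 0.0 q6 -1.62 yaw 80.1 t 12.88 F [-0.5  0.6 -2.9]
```

Call:
{"api": "move_arm", "payload": {"moves": [{"gripper":20,"x":2,"y":-2.7,"z":0,"roll":0},{"gripper":20,"x":2.5,"y":-3.5,"z":0,"roll":0},{"gripper":20,"x":0,"y":0,"z":3,"roll":0},{"gripper":20,"x":0,"y":0,"z":4,"roll":0},{"gripper":20,"x":0,"y":0,"z":2,"roll":0}]}}

```text
time_s: 13.5
eef_pos: [0.6552, 0.0195, 0.3018]
eef_rot: [-0.001, 0.765, 0.644, -0.001]
wrist_force: [0.3, 0.9, -2.6]
opening: 0.503
```

Call:
{"api": "move_arm", "payload": {"moves": [{"gripper":20,"x":0,"y":0,"z":0,"roll":0},{"gripper":20,"x":0,"y":0,"z":0,"roll":0}]}}

```text
time_s: 13.75
eef_pos: [0.6574, 0.0186, 0.3055]
eef_rot: [0.001, 0.766, 0.643, 0.001]
wrist_force: [-0.1, 0.1, -3.1]
opening: 0.498
```

Run:
```python
from h import *
go(.6565,.0192,.225,80.2)
```

```text
shift first cm [ 0.04 -0.12  8.05] then roll -0.1 rows>=1.3 / 0.0 q6 -1.55 yaw 80.1 t 13.75 F [-0.1  0.1 -3.1]
```

Call:
{"api": "move_arm", "payload": {"moves": [{"gripper":20,"x":0,"y":-0.1,"z":3,"roll":0},{"gripper":20,"x":0,"y":0,"z":3,"roll":0},{"gripper":20,"x":0,"y":0,"z":2,"roll":0},{"gripper":20,"x":0,"y":0,"z":0,"roll":0},{"gripper":20,"x":0,"y":0,"z":0,"roll":0}]}}

```text
time_s: 14.38
eef_pos: [0.6567, 0.0188, 0.2254]
eef_rot: [0.001, 0.766, 0.643, 0.001]
wrist_force: [-0.3, -0.5, -1.6]
opening: 0.501
```

Call:
{"api": "move_arm", "payload": {"moves": [{"gripper":20,"x":0,"y":0,"z":0.4,"roll":0},{"gripper":20,"x":0,"y":0,"z":0.3,"roll":0},{"gripper":20,"x":0,"y":0,"z":0,"roll":0}]}}

```text
time_s: 14.75
eef_pos: [0.6558, 0.0189, 0.2167]
eef_rot: [-0.0, 0.766, 0.643, -0.0]
wrist_force: [0.5, -0.8, -3.2]
opening: 0.505
```

Call:
{"api": "move_arm", "payload": {"moves": [{"gripper":20,"x":0,"y":0,"z":0.15,"roll":0},{"gripper":20,"x":0,"y":0,"z":0,"roll":0}]}}

```text
time_s: 15.0
eef_pos: [0.6559, 0.0189, 0.2153]
eef_rot: [0.0, 0.766, 0.643, 0.0]
wrist_force: [0.7, 0.8, -3.3]
opening: 0.502
```

Run:
```python
from h import *
go(.6565,.0192,.225,80.2)
c=cam("scene");np.save("pics/s1.npy",c,allow_pickle=True)
im=c["img"][130:260,150:330,::-1];cv2.imwrite("pics/s1.png",cv2.resize(im,None,fx=4,fy=4,interpolation=cv2.INTER_CUBIC))
```

```text
shift first cm [ 0.04  0.05 -0.97] then roll -0.1 rows>=0.2 / 0.0 q6 -1.55 yaw 80.1 t 15.00 F [ 0.7  0.8 -3.3]
```

Still carrying the full weight. I'll go down in 1 mm steps until the force drops.

Call:
{"api": "move_arm", "payload": {"moves": [{"gripper":20,"x":0,"y":0,"z":0.1,"roll":0},{"gripper":20,"x":0,"y":0,"z":0,"roll":0}]}}

```text
time_s: 15.3
eef_pos: [0.6559, 0.0189, 0.2151]
eef_rot: [0.0, 0.766, 0.643, -0.0]
wrist_force: [-4.6, 0.5, 5.1]
opening: 0.498
```

Call:
{"api": "move_arm", "payload": {"moves": [{"gripper":20,"x":0,"y":0,"z":0.08,"roll":0},{"gripper":20,"x":0,"y":0,"z":0,"roll":0}]}}

```text
time_s: 15.55
eef_pos: [0.6559, 0.019, 0.2151]
eef_rot: [0.0, 0.766, 0.643, -0.0]
wrist_force: [-6.9, 0.9, 10.3]
opening: 0.504
```

In contact now (about 10 N). I'll ease off 1.5 mm, then open part way.

Call:
{"api": "move_arm", "payload": {"moves": [{"gripper":20,"x":0,"y":0,"z":-0.12,"roll":0},{"gripper":20,"x":0,"y":0,"z":0,"roll":0}]}}

```text
time_s: 15.8
eef_pos: [0.656, 0.0189, 0.2151]
eef_rot: [0.0, 0.766, 0.643, 0.0]
wrist_force: [-2.4, 1.5, 4.9]
opening: 0.503
```

Call:
{"api": "move_arm", "payload": {"moves": [{"gripper":58,"x":0,"y":0,"z":0,"roll":0},{"gripper":65,"x":0,"y":0,"z":0,"roll":0},{"gripper":68,"x":0,"y":0,"z":0,"roll":0}]}}

```text
time_s: 16.18
eef_pos: [0.6559, 0.0189, 0.2145]
eef_rot: [-0.0, 0.766, 0.643, 0.0]
wrist_force: [0.1, 0.2, -1.0]
opening: 0.678
```

Call:
{"api": "move_arm", "payload": {"moves": [{"gripper":68,"x":0,"y":0,"z":-1.5,"roll":0},{"gripper":68,"x":0,"y":0,"z":-4,"roll":0},{"gripper":68,"x":0,"y":0,"z":-6,"roll":0},{"gripper":100,"x":0,"y":0,"z":-5,"roll":0},{"gripper":100,"x":0,"y":0,"z":0,"roll":0}]}}

```text
time_s: 16.8
eef_pos: [0.6573, 0.0188, 0.3873]
eef_rot: [0.005, 0.766, 0.643, 0.004]
wrist_force: [1.0, 0.7, -0.6]
opening: 1.001
```

Run:
```python
from h import *
c=cam("scene");np.save("pics/s1.npy",c,allow_pickle=True)
im=c["img"][130:260,150:330,::-1];cv2.imwrite("pics/s1.png",cv2.resize(im,None,fx=4,fy=4,interpolation=cv2.INTER_CUBIC))
go(.4317,-.1174,.30,101)
```

```text
shift first cm [-17.3  -19.85   8.24] then roll -20.9 rows>=4.4 / 2.0 q6 -1.55 yaw 80.1 t 16.85 F [-0.7 -0.2  0.1]
```

View pics/s1.png

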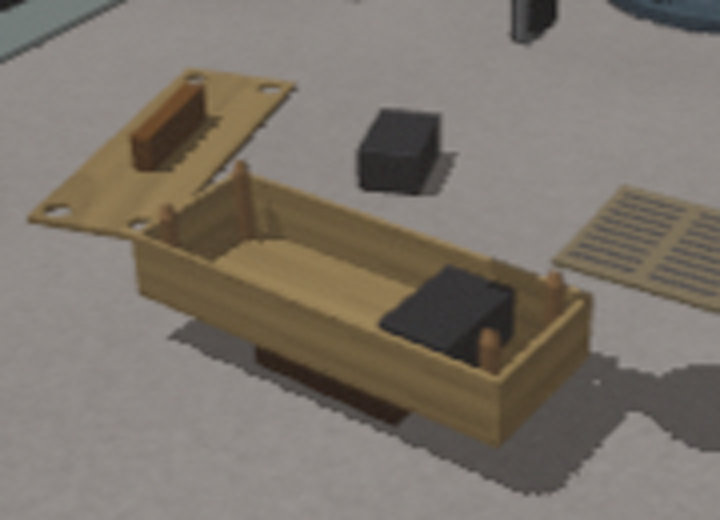

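Picture 9: stone_a lies flat in the +y half of a level tray, across it. Now stone_b.

Call:
{"api": "move_arm", "payload": {"moves": [{"gripper":85,"x":-2,"y":-2.5,"z":0,"roll":0},{"gripper":85,"x":-4,"y":-4.5,"z":0,"roll":0},{"gripper":85,"x":-4,"y":-4.5,"z":1,"roll":0},{"gripper":85,"x":-4,"y":-4.5,"z":3,"roll":0},{"gripper":85,"x":-3.3,"y":-3.9,"z":4,"roll":0}]}}

```text
time_s: 17.48
eef_pos: [0.4334, -0.1146, 0.3023]
eef_rot: [0.0, 0.766, 0.643, -0.0]
wrist_force: [-0.2, -1.1, -0.4]
opening: 0.848
```

Call:
{"api": "move_arm", "payload": {"moves": [{"gripper":75,"x":0,"y":0,"z":0,"roll":-10.5},{"gripper":75,"x":0,"y":0,"z":0,"roll":-10.5},{"gripper":75,"x":0,"y":0,"z":0,"roll":0},{"gripper":75,"x":0,"y":0,"z":0,"roll":0}]}}

```text
time_s: 17.98
eef_pos: [0.4351, -0.1138, 0.3028]
eef_rot: [-0.001, 0.637, 0.771, -0.0]
wrist_force: [0.2, 0.3, 0.3]
opening: 0.752
```

Run:
```python
from h import *
c=cam("wrist");np.save("pics/w8.npy",c,allow_pickle=True);save(c,"w8.png",1.2)
go(.4317,-.1174,.18,101.3)
g=cv2.cvtColor(c["img"],cv2.COLOR_RGB2HSV);m=((g[...,2]<75)).astype(np.uint8)
P=proj(c,[.4317,-.1174,.032])[0];print(P)
```

```text
shift first cm [-0.29 -0.4  12.29] then roll -0.4 rows>=2.0 / 0.0 q6 -2.28 yaw 100.9 t 18.02 F [-0.3 -0.6  0.2]
[248.41037168 188.23618033]
```

View pics/w8.png

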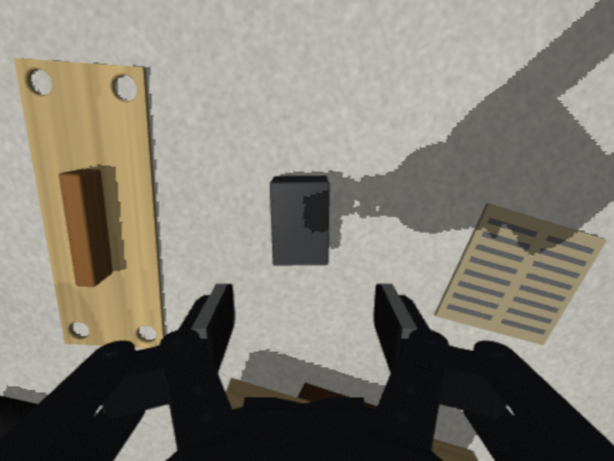

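Picture 10: stone_b's top is (271,183)–(328,264) at 1.2x, close to the prediction.

Run:
```python
from h import *
c=np.load("pics/w8.npy",allow_pickle=True).item()
quad(c,[(271,183),(329,183),(328,265),(273,265)],.032,1.2)
quad(c,[(15,58),(150,67),(165,342),(66,345)],.005,1.2)
go(.4315,-.116,.18,101.1)
```

```text
ctr [ 0.4312 -0.1158] edges [0.0418 0.0642 0.0428 0.0642] long deg 11.1
ctr [ 0.467  -0.2775] edges [0.0965 0.235  0.0935 0.2439] long deg 6.8
shift first cm [-0.15 -0.39 12.29] then roll -0.2 rows>=2.0 / 0.0 q6 -2.28 yaw 100.9 t 18.02 F [-0.3 -0.6  0.2]
```

Call:
{"api": "move_arm", "payload": {"moves": [{"gripper":72,"x":-0.15,"y":-0.4,"z":3,"roll":0},{"gripper":72,"x":0,"y":0,"z":4,"roll":0},{"gripper":72,"x":0,"y":0,"z":3,"roll":0},{"gripper":72,"x":0,"y":0,"z":2.3,"roll":0},{"gripper":72,"x":0,"y":0,"z":0,"roll":0}]}}

```text
time_s: 18.65
eef_pos: [0.4308, -0.1157, 0.1787]
eef_rot: [-0.002, 0.636, 0.772, -0.0]
wrist_force: [-1.3, -0.2, -0.5]
opening: 0.72
```

Call:
{"api": "move_arm", "payload": {"moves": [{"gripper":20,"x":0,"y":0,"z":0,"roll":0},{"gripper":20,"x":0,"y":0,"z":0,"roll":0},{"gripper":20,"x":0,"y":0,"z":0,"roll":0},{"gripper":20,"x":0,"y":0,"z":0,"roll":0}]}}

```text
time_s: 19.15
eef_pos: [0.4322, -0.1166, 0.1813]
eef_rot: [0.001, 0.636, 0.772, 0.0]
wrist_force: [-0.5, 1.0, 6.3]
opening: 0.503
```

Call:
{"api": "move_arm", "payload": {"moves": [{"gripper":20,"x":0,"y":0,"z":-1,"roll":0},{"gripper":20,"x":0,"y":0,"z":-4,"roll":0},{"gripper":20,"x":0,"y":0,"z":-5,"roll":0},{"gripper":20,"x":0,"y":0,"z":-4,"roll":10.5},{"gripper":20,"x":0,"y":0,"z":0,"roll":10.2}]}}

```text
time_s: 19.77
eef_pos: [0.4326, -0.1168, 0.3244]
eef_rot: [0.004, 0.766, 0.643, 0.001]
wrist_force: [-0.1, -0.2, -2.4]
opening: 0.503
```

Run:
```python
from h import *
go(.6367,-.0952,.30,80.2)
```

```text
shift first cm [ 5.66 19.71  2.56] then roll -0.1 rows>=3.3 / 0.0 q6 -1.93 yaw 80.1 t 19.77 F [-0.1 -0.2 -2.4]
```

Call:
{"api": "move_arm", "payload": {"moves": [{"gripper":20,"x":0.8,"y":2.7,"z":0,"roll":0},{"gripper":20,"x":1.4,"y":5,"z":0,"roll":0},{"gripper":20,"x":1.4,"y":5,"z":0,"roll":0},{"gripper":20,"x":1.2,"y":4,"z":0,"roll":0},{"gripper":20,"x":0.8,"y":3,"z":0,"roll":0}]}}

```text
time_s: 20.4
eef_pos: [0.6365, -0.0934, 0.3202]
eef_rot: [-0.0, 0.764, 0.646, -0.0]
wrist_force: [0.1, -0.2, -2.8]
opening: 0.503
```

Call:
{"api": "move_arm", "payload": {"moves": [{"gripper":20,"x":0,"y":0,"z":0.6,"roll":0},{"gripper":20,"x":0,"y":0,"z":0,"roll":0}]}}

```text
time_s: 20.65
eef_pos: [0.6342, -0.0937, 0.313]
eef_rot: [-0.001, 0.764, 0.645, -0.001]
wrist_force: [-0.0, 0.2, -2.7]
opening: 0.498
```

Run:
```python
from h import *
go(.6367,-.0952,.225,80.2)
c=cam("wrist");np.save("pics/w9.npy",c,allow_pickle=True);save(c,"w9.png",1.2)
```

```text
shift first cm [-0.11  0.3   8.8 ] then roll 0.2 rows>=1.4 / 0.0 q6 -1.73 yaw 80.4 t 20.65 F [-0.   0.2 -2.7]
```

Call:
{"api": "move_arm", "payload": {"moves": [{"gripper":20,"x":-0.1,"y":0.25,"z":3,"roll":0},{"gripper":20,"x":0,"y":0,"z":3.5,"roll":0},{"gripper":20,"x":0,"y":0,"z":2.2,"roll":0},{"gripper":20,"x":0,"y":0,"z":0.4,"roll":0},{"gripper":20,"x":0,"y":0,"z":0.2,"roll":0}]}}

```text
time_s: 21.32
eef_pos: [0.6379, -0.0956, 0.2222]
eef_rot: [0.001, 0.764, 0.645, 0.0]
wrist_force: [0.5, -0.3, -2.2]
opening: 0.498
```

Call:
{"api": "move_arm", "payload": {"moves": [{"gripper":20,"x":0,"y":0,"z":0,"roll":0},{"gripper":20,"x":0,"y":0,"z":0,"roll":0}]}}

```text
time_s: 21.58
eef_pos: [0.638, -0.0955, 0.2224]
eef_rot: [0.001, 0.764, 0.645, 0.0]
wrist_force: [-0.1, -0.5, -1.7]
opening: 0.502
```

Call:
{"api": "move_arm", "payload": {"moves": [{"gripper":20,"x":0,"y":0,"z":0.4,"roll":0},{"gripper":20,"x":0,"y":0,"z":0,"roll":0},{"gripper":20,"x":0,"y":0,"z":0,"roll":0}]}}

```text
time_s: 21.95
eef_pos: [0.6375, -0.0954, 0.2172]
eef_rot: [-0.0, 0.764, 0.645, -0.0]
wrist_force: [0.5, -1.0, -2.6]
opening: 0.502
```

Call:
{"api": "move_arm", "payload": {"moves": [{"gripper":20,"x":0,"y":0,"z":0.15,"roll":0},{"gripper":20,"x":0,"y":0,"z":0,"roll":0},{"gripper":20,"x":0,"y":0,"z":0,"roll":0}]}}

```text
time_s: 22.32
eef_pos: [0.6375, -0.0954, 0.2157]
eef_rot: [-0.0, 0.764, 0.645, -0.0]
wrist_force: [0.2, -0.2, -2.8]
opening: 0.504
```

Call:
{"api": "move_arm", "payload": {"moves": [{"gripper":20,"x":0,"y":0,"z":0.06,"roll":0},{"gripper":20,"x":0,"y":0,"z":0,"roll":0},{"gripper":58,"x":0,"y":0,"z":0,"roll":0},{"gripper":65,"x":0,"y":0,"z":0,"roll":0},{"gripper":68,"x":0,"y":0,"z":0,"roll":0}]}}

```text
time_s: 22.95
eef_pos: [0.6376, -0.0954, 0.2153]
eef_rot: [0.0, 0.764, 0.645, 0.0]
wrist_force: [-0.6, -0.4, 0.7]
opening: 0.678
```

Call:
{"api": "move_arm", "payload": {"moves": [{"gripper":68,"x":0,"y":0,"z":0,"roll":0},{"gripper":68,"x":0,"y":0,"z":-1.5,"roll":0},{"gripper":68,"x":0,"y":0,"z":-4,"roll":0},{"gripper":68,"x":0,"y":0,"z":-6,"roll":0},{"gripper":68,"x":0,"y":0,"z":-6,"roll":0}]}}

```text
time_s: 23.58
eef_pos: [0.6373, -0.0953, 0.393]
eef_rot: [0.0, 0.764, 0.645, 0.0]
wrist_force: [0.7, -0.9, 1.5]
opening: 0.683
```

Run:
```python
from h import *
go(.70,-.04,.42,80.2)
go(.4685,-.27,.42,-83)
```

```text
shift first cm [ 6.5   5.26 -2.7 ] then roll 0.2 rows>=1.4 / 0.0 q6 -1.74 yaw 80.4 t 23.57 F [ 0.7 -0.9  1.5]
shift first cm [-20.04 -13.72  -2.71] then roll 163.4 rows>=3.9 / 15.3 q6 -1.74 yaw 80.4 t 23.57 F [ 0.7 -0.9  1.5]
```

Call:
{"api": "move_arm", "payload": {"moves": [{"gripper":100,"x":3.2,"y":2.6,"z":-1.3,"roll":0},{"gripper":100,"x":3.3,"y":2.6,"z":-1.3,"roll":0},{"gripper":100,"x":0,"y":0,"z":0,"roll":0},{"gripper":100,"x":0,"y":0,"z":0,"roll":0}]}}

```text
time_s: 24.08
eef_pos: [0.6993, -0.04, 0.4163]
eef_rot: [-0.0, 0.764, 0.645, -0.0]
wrist_force: [-0.1, -0.3, -0.7]
opening: 0.999
```

Run:
```python
from h import *
c=cam("wrist");np.save("pics/w10.npy",c,allow_pickle=True);save(c,"w10.png",1.5)
go(.4685,-.22,.33,97)
```

```text
shift first cm [-21.56 -19.71   8.62] then roll -16.6 rows>=4.9 / 1.6 q6 -1.63 yaw 80.4 t 24.12 F [-0.7  0.1 -0.2]
```

View pics/w10.png

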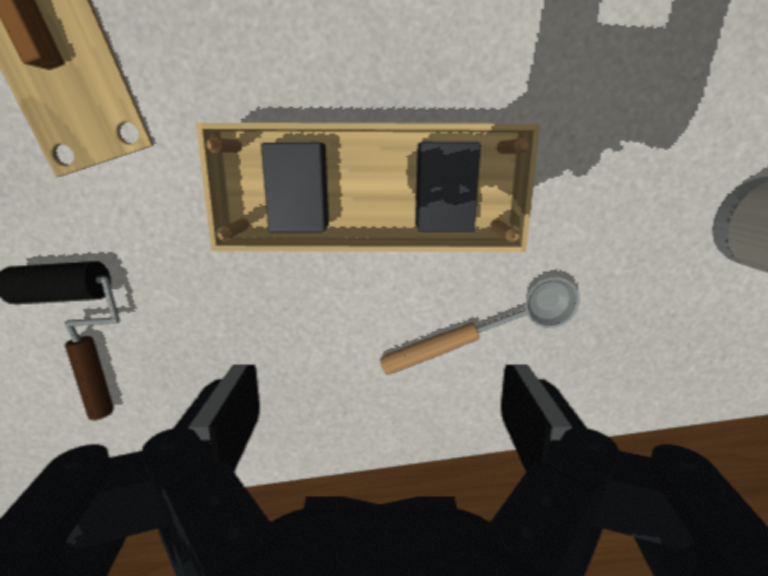

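Picture 11: both stones lie across the tray, one in each half, with rim corners (196,124),(540,124),(526,251),(212,251). The spoon and brayer are untouched.

Run:
```python
from h import *
c=np.load("pics/w10.npy",allow_pickle=True).item()
quad(c,[(196,124),(540,124),(526,251),(212,251)],.07)
quad(c,[(213,143),(521,143),(512,236),(223,235)],.088)
quad(c,[(418,143),(480,142),(476,232),(417,231)],.066)
quad(c,[(262,143),(324,143),(325,232),(268,232)],.066)
```

```text
ctr [ 0.6468 -0.0385] edges [0.2422 0.0913 0.2418 0.0914] long deg 80.5
ctr [ 0.6456 -0.0387] edges [0.2071 0.0632 0.2075 0.0625] long deg 80.4
ctr [0.6555 0.0198] edges [0.0447 0.0654 0.0454 0.064 ] long deg 171.6
ctr [ 0.637  -0.0927] edges [0.0448 0.0648 0.0438 0.0648] long deg 169.2
```

Call:
{"api": "move_arm", "payload": {"moves": [{"gripper":100,"x":-2.6,"y":-2.3,"z":0,"roll":0},{"gripper":100,"x":-4.5,"y":-4.1,"z":1,"roll":0},{"gripper":100,"x":-4.5,"y":-4.1,"z":1.2,"roll":0},{"gripper":100,"x":-4.5,"y":-4.1,"z":1.2,"roll":0},{"gripper":100,"x":-4,"y":-3.7,"z":2,"roll":0}]}}

```text
time_s: 24.75
eef_pos: [0.4831, -0.2091, 0.3622]
eef_rot: [0.001, 0.764, 0.645, -0.0]
wrist_force: [0.3, -0.3, -0.2]
opening: 0.999
```

Call:
{"api": "move_arm", "payload": {"moves": [{"gripper":100,"x":-1.5,"y":-1.4,"z":3,"roll":-8.3},{"gripper":100,"x":0,"y":0,"z":0,"roll":-8.3},{"gripper":100,"x":0,"y":0,"z":0,"roll":0},{"gripper":100,"x":0,"y":0,"z":0,"roll":0}]}}

```text
time_s: 25.25
eef_pos: [0.4692, -0.2202, 0.3325]
eef_rot: [0.0, 0.664, 0.748, -0.0]
wrist_force: [-1.2, -0.1, 1.2]
opening: 0.997
```

Run:
```python
from h import *
c=cam("wrist");np.save("pics/w11.npy",c,allow_pickle=True);save(c,"w11.png",1.2)
go(.4685,-.2806,.18,97.1)
g=cv2.cvtColor(c["img"],cv2.COLOR_RGB2HSV)
P=proj(c,[.4685,-.2806,.005])[0];print("pred",P)
u,v=[int(t) for t in P]
for d in(-60,-45,-30,30,45,60):print(d,g[v,min(max(u+d,0),511)])
m=((g[...,0]>10)&(g[...,0]<28)&(g[...,1]>75)).astype(np.uint8)
m=cv2.morphologyEx(m,cv2.MORPH_OPEN,np.ones((5,5)))
for k in cv2.findContours(m,0,1)[0]:
    if cv2.contourArea(k)>3000:
        r=cv2.minAreaRect(k);b=cv2.boxPoints(r);print(r,cv2.contourArea(k));quad(c,b,.005,1)
```

```text
shift first cm [-5.99 -0.82 15.26] then roll -0.2 rows>=2.6 / 0.0 q6 -2.36 yaw 96.9 t 25.30 F [0.2 0.3 0.6]
pred [197.21745548 169.26107   ]
-60 [ 26  12 172]
-45 [ 23  14 169]
-30 [ 21 105 162]
30 [ 20 105 167]
45 [20 15 99]
60 [ 23  14 167]
((192.63479614257812, 155.75941467285156), (220.4619903564453, 95.02106475830078), 88.79817199707031) 18221.0
ctr [ 0.4689 -0.2853] edges [0.0911 0.2416 0.1162 0.2438] long deg 4.3
```

Run:
```python
from h import *
c=np.load("pics/w11.npy",allow_pickle=True).item();g=cv2.cvtColor(c["img"],cv2.COLOR_RGB2HSV)
m=((g[...,0]>8)&(g[...,0]<30)&(g[...,1]>60)).astype(np.uint8)
ks,h=cv2.findContours(m,cv2.RETR_CCOMP,1)
i=max(range(len(ks)),key=lambda i:cv2.contourArea(ks[i]));k=ks[i]
q=cv2.approxPolyDP(cv2.convexHull(k),8,True)[:,0];print(q.tolist())
if len(q)==4:quad(c,q,.005,1)
H=[]
for j,x in enumerate(ks):
    if h[0][j][3]==i and 60<cv2.contourArea(x)<600:
        M=cv2.moments(x);H.append((M["m10"]/M["m00"],M["m01"]/M["m00"]))
print(np.round(H,1));P=ray(c,H,.005)[:,:2];print(P.round(4),P.mean(0))
b=((g[...,0]<16)&(g[...,1]>130)&(g[...,2]<200)).astype(np.uint8)
for x in cv2.findContours(b,0,1)[0]:
    if cv2.contourArea(x)>300:
        r=cv2.minAreaRect(x);print("batten",r,ray(c,[r[0]],.033))
```

```text
[[238, 46], [242, 265], [171, 266], [142, 47]]
ctr [ 0.4682 -0.2784] edges [0.2404 0.0867 0.241  0.092 ] long deg 7.7
[[229.7 254. ]
 [159.6  63.3]
 [222.9  62.7]]
[[ 0.5682 -0.2356]
 [ 0.3671 -0.3232]
 [ 0.3593 -0.262 ]] [ 0.43156485 -0.2736003 ]
batten ((194.90609741210938, 172.18527221679688), (88.27509307861328, 19.165454864501953), 85.91438293457031) [[ 0.46451998 -0.27777202  0.033     ]]
```

Run:
```python
from h import *
go(.468,-.2795,.183,97.4)
```

```text
shift first cm [-5.87 -0.85 14.96] then roll -0.5 rows>=2.6 / 0.1 q6 -2.36 yaw 96.9 t 25.30 F [0.2 0.3 0.6]
```

Call:
{"api": "move_arm", "payload": {"moves": [{"gripper":55,"x":-2.9,"y":-0.45,"z":0,"roll":0},{"gripper":50,"x":-3,"y":-0.4,"z":2,"roll":0},{"gripper":50,"x":0,"y":0,"z":4,"roll":-0.5},{"gripper":50,"x":0,"y":0,"z":3,"roll":0},{"gripper":50,"x":0,"y":0,"z":0,"roll":0}]}}

```text
time_s: 25.92
eef_pos: [0.4674, -0.2787, 0.24]
eef_rot: [-0.003, 0.66, 0.751, 0.0]
wrist_force: [0.8, 0.2, 0.2]
opening: 0.498
```

Run:
```python
from h import *
go(.468,-.2795,.183,97.4)
```

```text
shift first cm [-0.11  0.07  5.7 ] then roll 0.0 rows>=0.9 / 0.0 q6 -2.46 yaw 97.4 t 25.93 F [0.8 0.2 0.2]
```

Call:
{"api": "move_arm", "payload": {"moves": [{"gripper":50,"x":-0.1,"y":0.1,"z":3,"roll":0},{"gripper":50,"x":0,"y":0,"z":2,"roll":0},{"gripper":50,"x":0,"y":0,"z":0.6,"roll":0},{"gripper":50,"x":0,"y":0,"z":0,"roll":0},{"gripper":50,"x":0,"y":0,"z":0,"roll":0}]}}

```text
time_s: 26.55
eef_pos: [0.4698, -0.2809, 0.1876]
eef_rot: [0.001, 0.659, 0.752, -0.0]
wrist_force: [0.4, 0.2, 0.8]
opening: 0.5
```

Call:
{"api": "move_arm", "payload": {"moves": [{"gripper":0,"x":0,"y":0,"z":0,"roll":0},{"gripper":0,"x":0,"y":0,"z":0,"roll":0},{"gripper":0,"x":0,"y":0,"z":0,"roll":0},{"gripper":0,"x":0,"y":0,"z":0,"roll":0},{"gripper":0,"x":0,"y":0,"z":0,"roll":0}]}}

```text
time_s: 27.18
eef_pos: [0.4696, -0.2808, 0.1871]
eef_rot: [0.001, 0.659, 0.752, -0.0]
wrist_force: [-0.0, 1.4, 6.3]
opening: 0.169
```

Call:
{"api": "move_arm", "payload": {"moves": [{"gripper":0,"x":0,"y":0,"z":-1,"roll":0},{"gripper":0,"x":0,"y":0,"z":-4,"roll":0},{"gripper":0,"x":0,"y":0,"z":-5,"roll":0},{"gripper":0,"x":0,"y":0,"z":-4,"roll":0},{"gripper":0,"x":0,"y":0,"z":0,"roll":8}]}}

```text
time_s: 27.8
eef_pos: [0.4701, -0.2813, 0.3307]
eef_rot: [0.004, 0.711, 0.703, 0.0]
wrist_force: [-0.5, -0.0, -1.2]
opening: 0.17
```

Call:
{"api": "move_arm", "payload": {"moves": [{"gripper":0,"x":0,"y":0,"z":0,"roll":10},{"gripper":0,"x":0,"y":0,"z":0,"roll":10},{"gripper":0,"x":0,"y":0,"z":0,"roll":10},{"gripper":0,"x":0,"y":0,"z":0,"roll":10},{"gripper":0,"x":0,"y":0,"z":0,"roll":10}]}}

```text
time_s: 28.42
eef_pos: [0.469, -0.2803, 0.3263]
eef_rot: [-0.0, 0.942, 0.335, -0.0]
wrist_force: [0.5, 1.0, -1.0]
opening: 0.168
```

Call:
{"api": "move_arm", "payload": {"moves": [{"gripper":0,"x":0,"y":0,"z":0,"roll":10},{"gripper":0,"x":0,"y":0,"z":0,"roll":10},{"gripper":0,"x":0,"y":0,"z":0,"roll":10},{"gripper":0,"x":0,"y":0,"z":0,"roll":10},{"gripper":0,"x":0,"y":0,"z":0,"roll":9}]}}

```text
time_s: 29.05
eef_pos: [0.469, -0.2803, 0.3263]
eef_rot: [-0.0, 0.996, -0.086, -0.0]
wrist_force: [-0.4, 0.2, -0.9]
opening: 0.169
```

Call:
{"api": "move_arm", "payload": {"moves": [{"gripper":0,"x":0,"y":0,"z":0,"roll":0},{"gripper":0,"x":0,"y":0,"z":0,"roll":0}]}}

```text
time_s: 29.3
eef_pos: [0.4691, -0.2804, 0.3263]
eef_rot: [-0.0, 0.997, -0.081, -0.0]
wrist_force: [-0.2, -1.1, -1.0]
opening: 0.173
```

Run:
```python
from h import *
go(.6462,-.0383,.35,-9.6)
```

```text
shift first cm [ 13.54 -26.77  -2.37] then roll 0.3 rows>=4.8 / 0.0 q6 -0.59 yaw -9.3 t 29.30 F [-0.2 -1.1 -1. ]
```

Call:
{"api": "move_arm", "payload": {"moves": [{"gripper":0,"x":1.3,"y":-2.6,"z":-0.8,"roll":0},{"gripper":0,"x":2.5,"y":-5,"z":-0.8,"roll":0},{"gripper":0,"x":2.5,"y":-5,"z":-0.4,"roll":0},{"gripper":0,"x":2.5,"y":-5,"z":0,"roll":0},{"gripper":0,"x":2.5,"y":-5,"z":0,"roll":0}]}}

```text
time_s: 29.92
eef_pos: [0.6189, -0.0747, 0.3464]
eef_rot: [0.0, 0.997, -0.082, 0.0]
wrist_force: [0.2, -1.0, -1.4]
opening: 0.171
```

Call:
{"api": "move_arm", "payload": {"moves": [{"gripper":0,"x":1.5,"y":-3,"z":0,"roll":0},{"gripper":0,"x":0.7,"y":-1.2,"z":0,"roll":0},{"gripper":0,"x":0,"y":0,"z":0,"roll":0},{"gripper":0,"x":0,"y":0,"z":0,"roll":0}]}}

```text
time_s: 30.42
eef_pos: [0.6462, -0.0397, 0.346]
eef_rot: [0.0, 0.997, -0.083, -0.0]
wrist_force: [0.1, 0.6, -0.2]
opening: 0.168
```

Run:
```python
from h import *
c=cam("wrist");np.save("pics/w12.npy",c,allow_pickle=True);save(c,"w12.png",1.2)
M,o=T();zc=o["eef_pos"][2]-.187+.005
go(.6462,-.0383,.30,-9.6)
g=cv2.cvtColor(c["img"],cv2.COLOR_RGB2HSV)
m=((g[...,0]>8)&(g[...,0]<30)&(g[...,1]>60)).astype(np.uint8)
ks,h=cv2.findContours(m,cv2.RETR_CCOMP,1)
i=max(range(len(ks)),key=lambda i:cv2.contourArea(ks[i]))
print(cv2.approxPolyDP(cv2.convexHull(ks[i]),6,True)[:,0].tolist())
# predicted hole pixels if the cover sits centred at the TCP
for s in(-.031,.031):
    for t in(-.106,.106):
        P=(M@np.array([s,t,.182,1]))[:3];print("pred hole",s,t,proj(c,P)[0].round(1))
for j,x in enumerate(ks):
    a=cv2.contourArea(x)
    if h[0][j][3]>=0 and 60<a<3000:
        mm=cv2.moments(x);p=[mm["m10"]/mm["m00"],mm["m01"]/mm["m00"]];W=ray(c,[p],zc)[0]
        print("hole",np.round(p,1),a,"tool",(M[:3,:3].T@(W-M[:3,3])).round(4))
```

```text
shift first cm [-0.02 -0.15  4.61] then roll 0.0 rows>=0.7 / 0.0 q6 -0.08 yaw -9.6 t 30.48 F [ 0.6 -0.2 -0.5]
[[156, 3], [351, 3], [326, 276], [275, 332], [231, 332], [180, 276]]
pred hole -0.031 -0.106 [189.9  44.2]
pred hole -0.031 0.106 [209.9 372.5]
pred hole 0.031 -0.106 [317.1  44.4]
pred hole 0.031 0.106 [296.1 372.6]
hole [ 31.2 120.6] 310.0 tool [-0.1171 -0.0697  0.182 ]
hole [ 20.4 121.5] 303.0 tool [-0.1229 -0.0693  0.182 ]
hole [ 42.1 120. ] 305.0 tool [-0.1113 -0.0701  0.182 ]
hole [ 53.  119.1] 313.5 tool [-0.1055 -0.0705  0.182 ]
hole [ 63.9 118.1] 306.5 tool [-0.0996 -0.071   0.182 ]
hole [ 85.9 116.9] 306.5 tool [-0.0879 -0.0717  0.182 ]
hole [ 74.9 117.5] 310.0 tool [-0.0938 -0.0713  0.182 ]
hole [ 96.9 116. ] 313.0 tool [-0.0821 -0.0721  0.182 ]
hole [14.8 66.2] 358.5 tool [-0.119 -0.096  0.182]
hole [37.8 64.3] 361.0 tool [-0.1073 -0.0969  0.182 ]
hole [26.3 65.2] 363.0 tool [-0.1131 -0.0965  0.182 ]
hole [49.5 63.8] 353.0 tool [-0.1014 -0.0972  0.182 ]
hole [61.1 62.9] 351.0 tool [-0.0956 -0.0976  0.182 ]
hole [72.6 61.9] 361.0 tool [-0.0897 -0.098   0.182 ]
hole [84.1 60.9] 369.5 tool [-0.0839 -0.0985  0.182 ]
hole [317.4  38.3] 1066.5 tool [ 0.0309 -0.1087  0.182 ]
hole [189.7  37.9] 1037.5 tool [-0.0309 -0.1087  0.182 ]
```

Call:
{"api": "move_arm", "payload": {"moves": [{"gripper":0,"x":0,"y":0.15,"z":2,"roll":0},{"gripper":0,"x":0,"y":0,"z":2.5,"roll":0},{"gripper":0,"x":0,"y":0,"z":1.6,"roll":0},{"gripper":0,"x":0,"y":0,"z":0,"roll":0},{"gripper":0,"x":0,"y":0,"z":0,"roll":0}]}}

```text
time_s: 31.1
eef_pos: [0.6467, -0.0402, 0.2857]
eef_rot: [0.0, 0.997, -0.083, 0.0]
wrist_force: [-0.4, 0.0, -0.3]
opening: 0.169
```

Run:
```python
from h import *
c=cam("wrist");np.save("pics/w13.npy",c,allow_pickle=True)
M,o=T();go(.6465,-.0355,.257,-9.6)
Wt=lambda t:(M@np.array([*t,1]))[:3]
g=cv2.cvtColor(c["img"],cv2.COLOR_RGB2HSV)
for s in(-.031,.031):
    a=proj(c,Wt([s,-.1087,.182]))[0];u,v=a.astype(int)
    print("hole px",a.round(1))
    H=g[max(v-26,0):v+27,u-26:u+27]
    print("hue|val rows"); 
    for r in range(0,H.shape[0],5):print(" ".join("%3d/%3d/%3d"%tuple(p) for p in H[r,::6]))
im=c["img"][0:110,150:360,::-1];cv2.imwrite("pics/w13.png",cv2.resize(im,None,fx=3.5,fy=3.5,interpolation=cv2.INTER_CUBIC))
# expected dowel tip pixels from tray pose
t=np.radians(80.4)
for sy in(-.031,.031):
    P=np.array([.6465+.106*np.cos(t)-sy*np.sin(t),-.0385+.106*np.sin(t)+sy*np.cos(t),.088]);print("dowel px",proj(c,P)[0].round(1))
```

```text
shift first cm [-0.12 -0.46  2.92] then roll 0.1 rows>=0.5 / 0.0 q6 -0.08 yaw -9.5 t 31.15 F [-0.3 -1.  -0.7]
hole px [189.8  37.5]
hue|val rows
 20/103/111  20/102/105  20/105/107  20/105/112  21/105/112  20/104/113  20/103/188  20/103/188  20/105/187
 20/103/111  21/103/104  20/103/106  20/104/101  20/104/ 93  20/105/ 95  20/103/190  20/103/188  20/104/188
 21/103/111  20/103/106  20/105/ 90  20/103/ 72  25/ 14/112  26/ 16/112  20/101/119  20/103/188  20/104/188
 20/105/112  20/106/106  20/101/ 73  20/105/119  20/107/119  20/106/118  20/105/129  21/104/147  20/104/189
 20/104/113  21/106/101  20/103/ 99  20/103/116  20/105/114  19/106/115  20/105/156  20/104/113  20/104/188
 20/104/113  21/106/101  20/ 81/119  20/103/109  22/105/ 78  21/105/ 78  20/105/ 78  20/100/ 79  20/105/187
 20/104/113  20/104/105  21/ 69/118  20/104/113  21/104/ 83  17/114/ 92  17/115/ 95  21/101/ 73  20/103/185
 20/102/113  20/104/108  21/ 91/101  20/103/116  20/106/ 82  16/118/104  16/118/ 97  16/118/ 91  20/104/188
 21/102/113  20/104/108  20/104/ 96  21/104/120  20/104/ 81  16/118/ 97  17/120/ 81  19/109
[... 801 characters left out ...]
04/197
 20/104/204  20/104/186  19/103/ 77  20/105/ 80  21/104/101  20/101/ 83  20/105/217  20/ 60/102  20/104/196
 20/104/205  20/105/173  18/112/109  16/117/109  21/105/ 80  20/103/ 89  20/103/217  20/ 57/107  20/104/196
 20/103/205  20/103/190  16/121/ 93  16/116/112  19/107/ 88  20/103/106  20/101/217  21/101/121  20/104/196
 21/104/204  20/103/207  16/118/104  16/120/102  19/108/ 85  21/106/125  20/102/215  20/104/177  20/103/196
 21/104/204  20/105/207  20/105/183  16/116/ 79  20/104/ 83  20/105/148  21/104/147  20/104/198  20/103/195
 20/103/205  20/104/209  20/104/206  20/104/206  20/105/180  20/105/200  20/104/199  20/103/198  20/105/195
dowel px [309.7  46.5]
dowel px [194.8  46.2]
```

Run:
```python
from h import *
c=np.load("pics/w13.npy",allow_pickle=True).item();M,o=T();g=cv2.cvtColor(c["img"],cv2.COLOR_RGB2HSV)
m=(g[...,0]<=18)&(g[...,1]>=110)
for s,u in((-.031,190),(.031,318)):
    k=np.argwhere(m[20:75,u-30:u+30])+[20,u-30]
    print("dowel mask rows",k[:,0].min(),k[:,0].max(),"cols",k[:,1].min(),k[:,1].max(),"mean",k.mean(0)[::-1].round(1))
    for tz in(.1977,.1857+.02):
        print(" hole axis at z %.3f ->"%(o["eef_pos"][2]-tz),proj(c,(M@np.array([s,-.1087,tz,1]))[:3])[0].round(1))
```

```text
dowel mask rows 40 58 cols 189 206 mean [196.9  48.3]
 hole axis at z 0.088 -> [196.1  43.9]
 hole axis at z 0.080 -> [198.9  46.7]
dowel mask rows 41 57 cols 300 316 mean [308.6  48.2]
 hole axis at z 0.088 -> [311.6  44. ]
 hole axis at z 0.080 -> [308.8  46.8]
```

Dowels show in the holes about 1.3 mm toward tool +y of the hole axes, which agrees with the pose estimate. I'll correct for that and lower.

Call:
{"api": "move_arm", "payload": {"moves": [{"gripper":0,"x":-0.05,"y":0.15,"z":0,"roll":0},{"gripper":0,"x":0,"y":0,"z":0.6,"roll":0},{"gripper":0,"x":0,"y":0,"z":0.6,"roll":0},{"gripper":0,"x":0,"y":0,"z":0,"roll":0},{"gripper":0,"x":0,"y":0,"z":0,"roll":0}]}}

```text
time_s: 31.78
eef_pos: [0.6457, -0.0414, 0.273]
eef_rot: [-0.0, 0.997, -0.083, -0.0]
wrist_force: [0.5, 1.4, -1.0]
opening: 0.174
```

Call:
{"api": "move_arm", "payload": {"moves": [{"gripper":0,"x":0,"y":0,"z":0.4,"roll":0},{"gripper":0,"x":0,"y":0,"z":0.4,"roll":0},{"gripper":0,"x":0,"y":0,"z":0,"roll":0}]}}

```text
time_s: 32.15
eef_pos: [0.6454, -0.0413, 0.2645]
eef_rot: [-0.0, 0.997, -0.083, -0.001]
wrist_force: [-0.8, 0.2, -0.9]
opening: 0.167
```

Call:
{"api": "move_arm", "payload": {"moves": [{"gripper":0,"x":0,"y":0,"z":0.3,"roll":0},{"gripper":0,"x":0,"y":0,"z":0.25,"roll":0},{"gripper":0,"x":0,"y":0,"z":0,"roll":0}]}}

```text
time_s: 32.52
eef_pos: [0.6456, -0.0414, 0.2593]
eef_rot: [-0.0, 0.997, -0.083, -0.0]
wrist_force: [1.0, -0.9, -0.3]
opening: 0.173
```

Call:
{"api": "move_arm", "payload": {"moves": [{"gripper":0,"x":0,"y":0,"z":0.15,"roll":0},{"gripper":0,"x":0,"y":0,"z":0,"roll":0},{"gripper":0,"x":0,"y":0,"z":0,"roll":0}]}}

```text
time_s: 32.9
eef_pos: [0.6457, -0.0414, 0.2582]
eef_rot: [0.0, 0.997, -0.083, 0.0]
wrist_force: [-0.1, -0.3, -1.1]
opening: 0.171
```

Call:
{"api": "move_arm", "payload": {"moves": [{"gripper":0,"x":0,"y":0,"z":0.1,"roll":0},{"gripper":0,"x":0,"y":0,"z":0,"roll":0}]}}

```text
time_s: 33.15
eef_pos: [0.6457, -0.0414, 0.2572]
eef_rot: [0.0, 0.997, -0.083, 0.0]
wrist_force: [0.2, -0.3, -1.3]
opening: 0.167
```

Call:
{"api": "move_arm", "payload": {"moves": [{"gripper":0,"x":0,"y":0,"z":0.1,"roll":0},{"gripper":0,"x":0,"y":0,"z":0,"roll":0}]}}

```text
time_s: 33.4
eef_pos: [0.6457, -0.0414, 0.2571]
eef_rot: [0.0, 0.997, -0.083, 0.0]
wrist_force: [-2.9, 0.3, 5.3]
opening: 0.168
```

Contact came at 0.257, exactly the predicted home height. Release and retreat.

Call:
{"api": "move_arm", "payload": {"moves": [{"gripper":0,"x":0,"y":0,"z":-0.06,"roll":0},{"gripper":30,"x":0,"y":0,"z":0,"roll":0},{"gripper":50,"x":0,"y":0,"z":0,"roll":0},{"gripper":50,"x":0,"y":0,"z":0,"roll":0},{"gripper":50,"x":0,"y":0,"z":-1,"roll":0}]}}

```text
time_s: 34.02
eef_pos: [0.6453, -0.0413, 0.2661]
eef_rot: [-0.0, 0.997, -0.083, -0.001]
wrist_force: [0.3, 0.5, -0.0]
opening: 0.504
```

Call:
{"api": "move_arm", "payload": {"moves": [{"gripper":50,"x":0,"y":0,"z":-3,"roll":0},{"gripper":50,"x":0,"y":0,"z":-5,"roll":0},{"gripper":50,"x":-3,"y":0,"z":-5,"roll":0},{"gripper":50,"x":-5,"y":0,"z":0,"roll":0},{"gripper":50,"x":-5,"y":0,"z":0,"roll":0}]}}

```text
time_s: 34.65
eef_pos: [0.5163, -0.0197, 0.3984]
eef_rot: [0.0, 0.997, -0.083, 0.001]
wrist_force: [-0.0, 0.3, 0.4]
opening: 0.497
```

Call:
{"api": "move_arm", "payload": {"moves": [{"gripper":50,"x":-5,"y":0,"z":0,"roll":0},{"gripper":50,"x":0,"y":0,"z":0,"roll":0},{"gripper":50,"x":0,"y":0,"z":0,"roll":0}]}}

```text
time_s: 35.02
eef_pos: [0.4687, -0.0118, 0.398]
eef_rot: [0.0, 0.997, -0.083, 0.001]
wrist_force: [1.0, -0.7, -0.0]
opening: 0.501
```

Run:
```python
from h import *
a=cam("scene");b=cam("side");np.save("pics/sF.npy",a,allow_pickle=True)
i1=cv2.resize(a["img"][125:300,60:330],None,fx=2.4,fy=2.4,interpolation=cv2.INTER_CUBIC)
i2=cv2.resize(b["img"][120:230,160:360],None,fx=2.4,fy=2.4,interpolation=cv2.INTER_CUBIC)
W=max(i1.shape[1],i2.shape[1]);h2=np.zeros((598,W,3),np.uint8)
k=cv2.resize(i2,None,fx=.68,fy=.68);h2[:i1.shape[0],:i1.shape[1]]=i1;h2[420:420+k.shape[0],:k.shape[1]]=k[:178]
cv2.imwrite("pics/final.png",h2[:,:,::-1]);print(T()[1]["wrist_force"],T()[1]["time_s"])
```

```text
[ 0.29069885 -0.45670517  0.07672762] 35.125
```

View pics/final.png

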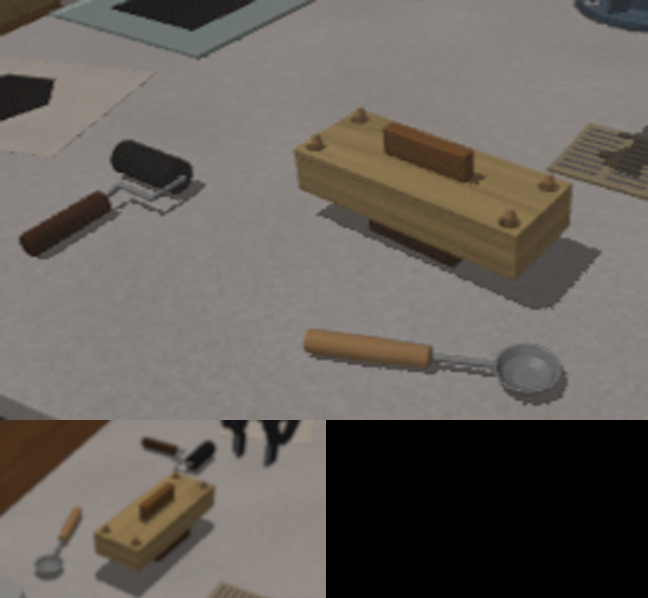

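Picture 12: the cover lies flush on the rim with all four dowels through its holes (tips near (360,115), (316,142), (548,182), (510,218)). The tray is level, the bystanders haven't moved and the arm is clear. Handing in.

```bash
python3 -c "
from h import *
print(ctrl.hand_in())"
```

```text
the job is handed in; nothing more can be done
None
```

The job is done and handed in at about 35 s of the 72 s limit. I set stone_a flat on the pad and let go of it. I then loaded stone_a and stone_b flat across the two halves of the tray and lowered the cover over the four dowels onto the rim.

**Stones:** the wrist camera put them about 59 and 55 mm from the tray's centre, within about 2 degrees of square. The tray read the same position before and after the second stone went in.

**Cover:** it met the rim at the predicted height, TCP z = 0.257. The last pictures show all four dowels through the holes, the cover flush, the tray level, and the ink roller and spoon where they were. The arm was clear of everything.

**Weaker points:**
- While setting the first stone down I took one step too many and pressed it with about 10 N before easing off; the tray did not shift.
- The tin is not in the last crop. I never went near it, and it stood in place in picture 11.

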